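# Trip test and reset of a bench earth-leakage unit

## Task

Do the trip test of the grey power unit on the lab bench: lay the test rod in the sloping aluminium rest, handle uppermost and prod down at the foot plate, and let go of it, then take it again so that its steel prod points down and gently push the button at the bottom of the unit's well with it until the lever drops. Then put the rod back in the rest the same way and lift the lever until it latches upright and stays up by itself. Leave the other things on the bench where they are.

Things in the scene. Friction and masses are not known exactly. Their poses are not given: they have to be found in the camera images.
- rod: Loose test rod, 170 mm, 160 g, lying flat at first: black square handle 24 x 24 x 90 mm with a bare steel prod, 10 mm thick and 80 mm long, on its axis. Origin: middle of the length, on the underside, 12 mm off the axis; x runs along the rod towards the prod's tip, z up. Handle from x = -85 to +5 mm, prod from +5 to +85 mm; it balances at about x = -32 mm.
- rod_tip (a point): Centre of the prod's free end (on the axis, x = +85 mm of the rod).
- rod_head (a point): Centre of the handle's free end (on the axis, x = -85 mm of the rod).
- rest: Fixed sloping rest of bare aluminium on a base plate 190 x 90 x 8 mm. Origin: centre of the plate's underside; z up; the slope rises at 35 degrees towards +x (away from the robot). A rail 14 mm wide (fingers can straddle it and the handle) carries the handle's flat side. A foot plate across the slope stops the prod's tip. 
- rest_foot (a point): Where the centre of the prod's tip lies when the rod is in the rest; 36 mm above the bench. Measured up the slope from here, the rail runs from 72 to 150 mm; two cheeks from 82 to 112 mm, 32 mm apart and 5 mm thick, stand 16 mm above the rod's axis and guide the handle's lower end.
- rest_head (a point): Where the centre of the handle's free end lies when the rod is in the rest; 170 mm up the 35 degree slope from rest_foot (20 mm past the rail's end). The rod's axis then runs along the line from rest_head to rest_foot, one flat of the handle on the rail.
- unit: Fixed grey power unit, a box 130 (x) x 180 (y) x 80 mm high with three sockets on its front (-x of its frame, towards the robot). Origin: centre of its underside, z up. On its top: the well's round mouth with a dark rim on one side (+y), the lever with its black bearing block (53 x 46 x 25 mm) on the other (-y).
- well (a point): Centre of the mouth of the vertical well in the unit's top, 80 mm above the bench: round bore 20 mm wide, its mouth flared to about 30 mm, with the button at the bottom. Fingers do not go in.
- button_top (a point): Centre of the button's top, 35 mm below the well's mouth when not pressed.
- button (a joint): How far the button is pushed down, m: 0 free, 0.010 at its hard stop. A spring resists with about 4 N at the start and 9 N at the stop; the catch lets the lever go at about 4 to 7 mm. It comes up again by itself.
- lever (a joint): Angle of the lever, rad: about 0 upright and latched, growing as it drops towards the robot (-x of the unit) to 1.45, nearly level. A spring pulls it down (about 3.5 N at the handle when upright, 1 N when down). To latch, swing it a little past upright, to about -0.1 (hard stop -0.14), over a stiffer last stretch; let go, it settles at 0 to 0.03. Let go short of the catch, it drops again.
- lever_hinge (a point): On the lever's hinge axis, which is parallel to the unit's y axis, 100 mm above the bench. The upright lever reaches 205 mm above the bench.
- lever_grip (a point): Middle of the lever's black handle, 85 mm from the hinge; the handle is 50 mm long (55 to 105 mm from the hinge), 22 mm wide (along the hinge axis) and 20 mm thick.
- beaker: Bystander: clear beaker, 72 mm wide, 100 mm high. Origin at the centre of its underside.
- jar: Bystander: white jar, 70 mm wide, 90 mm high. Origin at the centre of its underside.
- small_bottle: Bystander: white bottle, 50 mm wide, 110 mm high. Origin at the centre of its underside.
- cylinder: Bystander: clear measuring cylinder, 204 mm high on a 68 mm foot. Origin at the centre of its underside.
- tip_box: Bystander: green open box, 120 x 85 x 50 mm. Origin at the centre of its underside.
- weigh_dish: Bystander: white shallow dish, 90 mm wide, 25 mm high. Origin at the centre of its underside.
- forceps: Bystander: steel forceps, 120 mm long, lying on the bench. Origin on the underside at mid-length.
Mind the look-alikes: they are no part of the job. What is meant by the rod is not orange, and is the smaller of those in its own colour.

How it is judged:
By the outcome, as a careful person would: the job done as asked, in the order asked, and still so for the second after the job is handed in, with the robot touching nothing.
It also fails if it takes over 72 s, if anything falls off the work surface, if the arm or the gripper's body presses on something with over 40 N, if the wrist force passes 120 N, or if a joint passes its speed limit or range.

## Robot

A 6-joint arm with a two-finger parallel gripper is mounted at the origin on the work surface. World frame = base frame: x ahead of the robot, y to its left, z up, the work surface at z = 0. Lengths are in mm, angles in rad, forces in N, time in s.
With the tool pointing down it reaches from about 350 to 850 mm from the base axis. Payload 8.1 kg.
Tool frame: the origin (TCP) lies between the finger pads; the fingertips stand 14 mm ahead of it and the grasp point (between the pads) lies 5 mm behind it; z points along the fingers, y is the direction in which the jaws open and shut (so a half turn about z gives the same grasp; the last joint's range is limited). The gripper opens to 85 mm and grips with 20 to 120 N. Pads are 22 mm wide; open, the fingers measure 114 mm over their backs; the gripper's body (76 mm by 85 mm) begins 54 mm behind the grasp point. The pads swing forward as they close: fully open they stand 13 mm farther back than shut.
Start: joints at [-1.351, 0.13, 1.488, -0, 1.523, -0.085], TCP at [180.082, -572.343, 245.292] pointing down, gripper open.
Joint ranges: [-2.96, 2.96], [-0.89, 2.26], [0.02, 2.5], [-1.34, 4.48], [0, 2.73], [-2.66, 2.66]. Speed limits (rad/s): [2.39, 2.39, 2.79, 3.14, 3.14, 3.14].

## Interface

Orientations are given as a 3x3 rotation matrix whose columns are the frame's x, y, z axes.
In Python, from station import arm gives the robot as it stands.
- The arm moves only by the tool carry_out, never from a script. Its arguments are lists of equal length, an entry for each row: "offset": the shift along the tool's x, y, z in m, a list of three; "delta_rot": the turn, a rotation vector about the tool's x, y, z in units of 6 degrees (1.0 is 6 degrees), a list of three; "fingers": the closure in counts, from 0 (fully open) to 255 (shut). A call has 1 to 8 rows; each row is the pose to reach, as a shift and turn from the pose commanded when the call began, along the tool's axes at that moment; what a row does not reach only later rows make up. A row lasts 1/12 s, in which the tool goes at most 41.7 mm and 7.16 degrees, less where a joint would pass 70% of its speed; a pose out of reach is approached as far as the arm can. A call with a gripper value outside its range is refused whole. The fingers move at their own pace and stop on an object; the grip force is fixed at half the most. Time passes only in rows, so rows that repeat a pose let the fingers close. It gives the time, the measured TCP pose, the force and the opening at its end, in the units of the state.
- arm.get_obs(): the state, without advancing time (a new reading comes with each control period).
- arm.camera(name): name is "side" or "top"; returns a dict with "pixels" (384x512x3 uint8, blue, green, red), "fx", "fy", "cx", "cy" (pixels), "distortion" ([k1, k2, p1, p2, k3] as OpenCV has them; the pictures are not rectified), "world_from_camera" (4x4, takes a point from camera to world coordinates). Camera axes: x right, y down, z forward; pixel columns grow to the right and rows downward; lengths in mm; the calibration is good to about 2 mm. A picture is of the moment at which its call begins. There is no depth.
- arm.finish_job(): hands the job in, once; it reports no verdict.
Trained networks look in the newest picture that a camera, given by its name, has taken for a name from the list of things; names that differ only in an ending like _2 or _b are one class to them, and where a whole thing is asked for, a point or a joint stands for the part that bears it (a point fixed in the world has none). Each returns a list of dicts, best first, with "confidence" (0 to 1); they miss things now and then, are a little off and sometimes report something else, mostly with a low value. They report only what shows in the picture. A call takes as long as a camera call. They do not tell look-alikes from the thing itself.
- arm.search_frame(query, camera): "pixel" ([column, row] in pixels, amid what is visible of it).
The state is a dict: "time_s": time; "joint_pos": joint angles; "joint_velocities": joint speeds; "joint_torque": joint torques, N m; "tool_pos": TCP position; "ee_rot": TCP orientation; "ft_force": force on the tool from outside, world axes, zero at the start; "moment": the same for the moment, N m; "opening": finger opening in mm.
Only numpy, scipy, OpenCV 4.12 (cv2) and the standard library are available. Lean on these libraries where they do the work, as an engineer would, in place of code of your own. Each camera call takes 0.05 s, during which the arm holds its last target. There are 200 camera calls.

## Working session

There is one attempt and no reset: what is moved stays moved. The work goes in short steps, Python scripts to look and compute and a tool call to move; the robot and the scene stay as the last step left them, time stands still between calls to the robot, and variables do not carry over. Pictures are saved under pics/ and viewed, about 8 in all and at most 12, crops included, and the job is handed in when it is done.

Besides the shell and the picture viewer there is one more tool, called after "Call:" by a JSON object that holds its "api" and its "payload". carry_out: Moves the arm, as the interface text tells. Its arguments: {"type":"object","properties":{"offset":{"type":"array","items":{"type":"array","items":{"type":"number"}}},"delta_rot":{"type":"array","items":{"type":"array","items":{"type":"number"}}},"fingers":{"type":"array","items":{"type":"number"}}},"required":["offset","delta_rot","fingers"]}

```bash
ls; mkdir -p pics; cat > h.py <<'E'
from station import arm
import numpy as np, cv2, json
def snap(n,save=None):
    c=arm.camera(n); im=np.array(c["pixels"],dtype=np.uint8)
    if save: cv2.imwrite(f"pics/{save}.png",im)
    return c,im
def ray(c,px):
    K=np.array([[c["fx"],0,c["cx"]],[0,c["fy"],c["cy"]],[0,0,1]])
    u=cv2.undistortPoints(np.array([[px]],float),K,np.array(c["distortion"],float))[0,0]
    T=np.array(c["world_from_camera"]); return T[:3,3],T[:3,:3]@np.array([u[0],u[1],1.])
def onz(c,px,z):
    o,d=ray(c,px); return o+d*(z-o[2])/d[2]
def tri(c1,p1,c2,p2):
    o1,d1=ray(c1,p1);o2,d2=ray(c2,p2)
    s=np.linalg.lstsq(np.c_[d1,-d2],o2-o1,rcond=None)[0]
    a=o1+d1*s[0];b=o2+d2*s[1]; return (a+b)/2,np.linalg.norm(a-b)
def proj(c,P):
    K=np.array([[c["fx"],0,c["cx"]],[0,c["fy"],c["cy"]],[0,0,1]])
    Ti=np.linalg.inv(np.array(c["world_from_camera"]))
    return cv2.projectPoints(np.array(P,float).reshape(-1,1,3),cv2.Rodrigues(Ti[:3,:3])[0],Ti[:3,3],K,np.array(c["distortion"],float))[0][:,0]
E
python3 - <<'E'
from h import *
np.set_printoptions(precision=1,suppress=True)
cs={}
for n in("side","top"):
    c,im=snap(n,n+"0"); cs[n]=c
    print(n,np.array(c["world_from_camera"]).tolist(),c["fx"])
    cv2.imwrite(f"pics/{n}0b.png",cv2.resize(im,(800,600),interpolation=cv2.INTER_CUBIC))
names="rod rod_tip rod_head rest rest_foot rest_head unit well lever lever_hinge lever_grip beaker jar small_bottle cylinder tip_box weigh_dish forceps".split()
for q in names:
    r={n:[(np.round(d["pixel"],1).tolist(),round(d["confidence"],2)) for d in arm.search_frame(q,n)[:3]] for n in cs}
    print(q,r)
    try:
        print("   ",*tri(cs["side"],r["side"][0][0],cs["top"],r["top"][0][0]))
    except Exception as e: pass
print(arm.get_obs())
E
```

```text
pics
side [[-0.9126299749474781, -0.23610455274597408, 0.3337082093685874, 87.63102979092012], [-0.40835473112027265, 0.48903765606809096, -0.7707714217062782, 909.9973144263497], [0.018786761271045616, -0.8397004293913698, -0.5427248349586499, 758.0697900678094], [0.0, 0.0, 0.0, 1.0]] 367.194086078762
top [[-0.023445005816441686, -0.9881592341400967, 0.1516300091865876, 238.1010872312443], [-0.9996940596962928, 0.024368784241809677, 0.004236668800036783, 14.759687638257162], [-0.00788154237520115, -0.15148429073086675, -0.9884282426921817, 1675.003058942811], [0.0, 0.0, 0.0, 1.0]] 446.28800536217983
rod {'side': [([305.7, 300.4], 0.76), ([269.4, 153.7], 0.7), ([282.8, 218.7], 0.67)], 'top': [([196.9, 264.0], 0.72), ([193.5, 179.3], 0.69), ([277.3, 219.6], 0.61)]}
    [209.4 248.9   1.5] 0.11358443562833229
rod_tip {'side': [([203.8, 266.2], 0.92), ([289.3, 220.1], 0.76), ([308.8, 299.8], 0.72)], 'top': [([194.8, 262.7], 0.73), ([276.1, 215.0], 0.71), ([194.8, 179.8], 0.47)]}
    [328.2 303.8 127.4] 259.1804098895556
rod_head {'side': [([305.7, 299.8], 0.8), ([206.6, 265.6], 0.69), (
[... 1938 characters left out ...]
.1], 0.61)]}
    [ 519.3 -251.3  181. ] 278.0635928565832
weigh_dish {'side': [], 'top': [([381.1, 156.7], 0.85)]}
forceps {'side': [([257.6, 240.1], 0.72)], 'top': [([239.2, 192.1], 0.65), ([267.6, 155.7], 0.29)]}
    [448.5  80.2   1.8] 53.60475684464996
{'time_s': 1.9, 'joint_pos': array([-1.4,  0.1,  1.5,  0. ,  1.5, -0.1]), 'joint_velocities': array([-0., -0.,  0.,  0.,  0., -0.]), 'joint_torque': array([ -0. , -56.9, -50.1,  -0. ,   0. ,   0. ]), 'tool_pos': array([ 180.1, -572.3,  245.3]), 'ee_rot': array([[ 1. ,  0.3,  0. ],
       [ 0.3, -1. ,  0. ],
       [ 0. , -0. , -1. ]]), 'ft_force': array([ 0.6,  1.2, -0.5]), 'moment': array([ 0. , -0. ,  0.1]), 'opening': 85.37718021283195}
```

View images.

View pics/top0b.png

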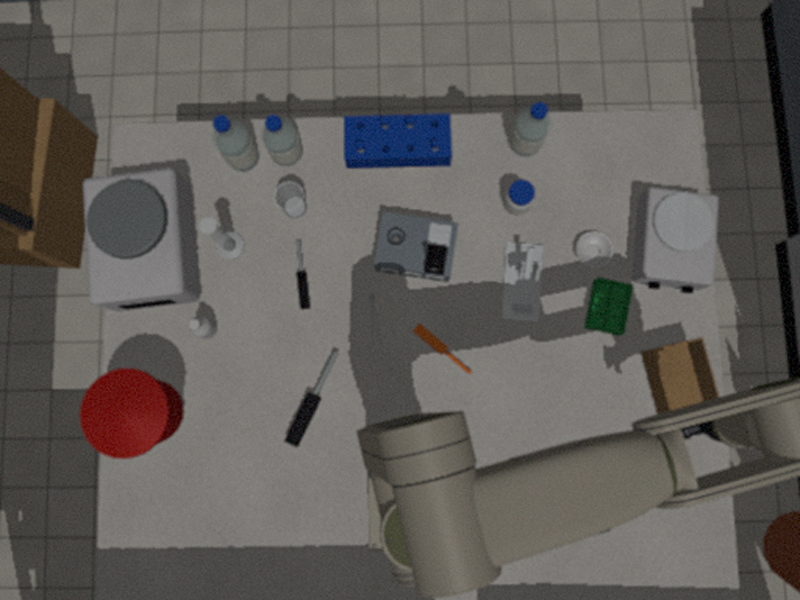

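View pics/side0b.png

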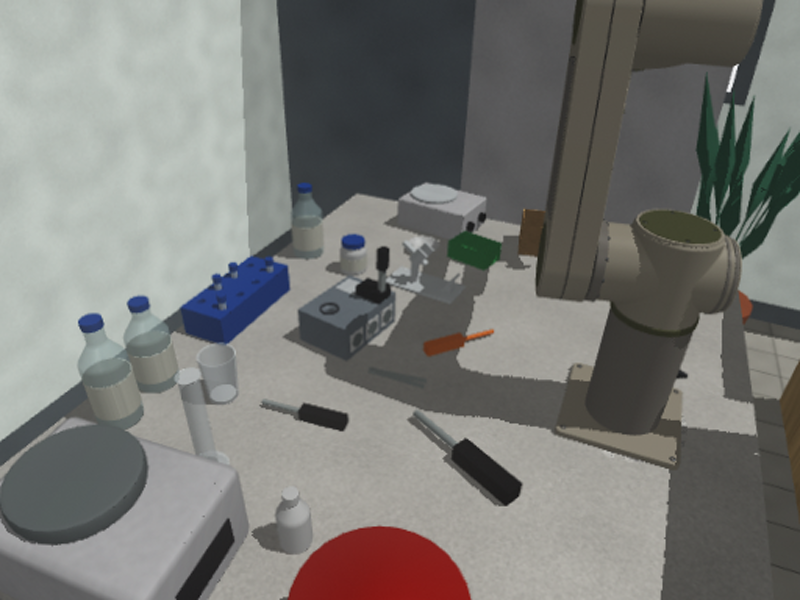

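```bash
cat > crop.py <<'E'
from h import *
def tile(im,x0,y0,w,h,s):
    t=cv2.resize(im[y0:y0+h,x0:x0+w],None,fx=s,fy=s,interpolation=cv2.INTER_CUBIC)
    for k in range(-(-x0//10)*10,x0+w,10):
        cv2.line(t,((k-x0)*s,0),((k-x0)*s,6),(0,255,255),1); cv2.putText(t,str(k),((k-x0)*s+1,14),0,.3,(0,255,255),1)
    for k in range(-(-y0//10)*10,y0+h,10):
        cv2.line(t,(0,(k-y0)*s),(6,(k-y0)*s),(0,255,255),1); cv2.putText(t,str(k),(1,(k-y0)*s-1),0,.3,(0,255,255),1)
    return t
E
python3 - <<'E'
from crop import *
T=cv2.imread("pics/top0.png");S=cv2.imread("pics/side0.png")
a=np.hstack([tile(T,170,145,40,60,5),tile(T,236,128,60,60,5),tile(T,310,145,60,60,5)])
b=np.hstack([tile(S,160,245,72,60,4),tile(S,188,150,68,60,4)[:,:272],tile(S,238,145,60,60,4)])
cv2.imwrite("pics/c1.png",np.vstack([a,np.pad(b,((0,0),(0,0),(0,0)))[:, :800]]))
E
```

```text
(no output)
```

View pics/c1.png

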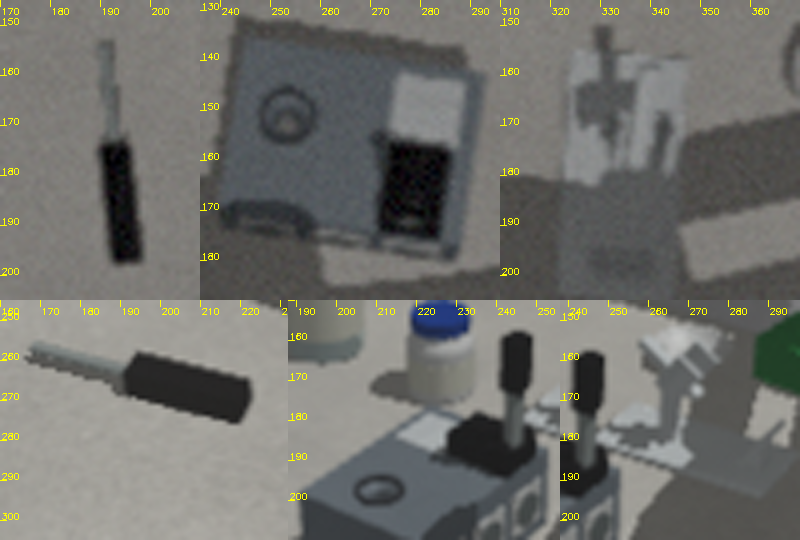

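Rod-like things in the top view: orange (277,220), big black (199,253) and small black (193,178). The rod must be the non-orange, smaller one of its colour, so it is the small black one, which the crop confirms. Next I fit its pose from both views.

```bash
python3 - <<'E'
from h import *
from scipy.optimize import least_squares
np.set_printoptions(precision=2,suppress=True)
c={n:snap(n)[0] for n in("top","side")}
t=lambda p:[170+(p[0]+.5)/5-.5,145+(p[1]+.5)/5-.5]
s=lambda p:[160+(p[0]+.5)/4-.5,245+(p[1]-300+.5)/4-.5]
M=np.array([[5,12,24],[5,-12,24],[-85,12,24],[-85,-12,24],[85,0,14]])
PT=np.array([t(p) for p in[(98,146),(131,140),(113,263),(142,258),(104,40)]])
N=np.array([[5,-12,24],[5,12,0],[-85,-12,24],[-85,12,0],[85,0,12]])
PS=np.array([s(p) for p in[(137,352),(121,390),(251,378),(243,423),(32,350)]])
def W(m,q):
    R=cv2.Rodrigues(np.array([0,0,q[2]]))[0]; return m@R.T+[q[0],q[1],0]
for use in("ts","t","s"):
    f=lambda q:np.r_[((proj(c["top"],W(M,q))-PT)*3.6).ravel()*("t" in use),((proj(c["side"],W(N,q))-PS)*2.4).ravel()*("s" in use)]
    r=least_squares(f,[560,280,0]); print(use,r.x,np.sqrt((r.fun**2).mean()))
    if use=="ts": print(r.fun.reshape(-1,2))
q=r.x
o=arm.get_obs(); print(o["time_s"],np.array(o["tool_pos"]).tolist(),np.array(o["ee_rot"]).tolist())
E
```

```text
ts [543.27 261.19   0.12] 1.3400937880565484
[[-0.27 -1.03]
 [-1.33  0.14]
 [-1.09 -0.8 ]
 [ 0.92 -0.38]
 [-0.54  1.96]
 [-0.33 -2.47]
 [ 2.23  2.45]
 [ 0.8  -1.17]
 [-1.25  0.25]
 [-0.12 -2.28]]
t [543.23 260.64   0.11] 0.6489490775246336
s [542.97 262.38   0.12] 1.0730171791696645
2.0 [180.08732352627675, -572.3590969290034, 245.28661636376805] [[0.9539147936913764, 0.3000775995043867, 2.554259063432996e-05], [0.30007760001320255, -0.9539147936817666, -1.911515553697852e-05], [1.8629425087349155e-05, 2.5898988946103728e-05, -0.9999999994910933]]
```

```bash
cat > plan.py <<'E'
from h import *
from scipy.spatial.transform import Rotation as Ro
from station import arm
def RT(zdir,xapprox):
    z=np.array(zdir,float);z/=np.linalg.norm(z);x=np.array(xapprox,float);x-=z*(x@z);x/=np.linalg.norm(x)
    return np.c_[x,np.cross(z,x),z]
def down(yaw): return RT([0,0,-1],[np.cos(yaw),np.sin(yaw),0])
def cur():
    o=arm.get_obs(); return np.array(o["tool_pos"]),np.array(o["ee_rot"])
def plan(wps):
    """one line per waypoint: step in the tool axes at the previous waypoint, rows needed"""
    p,R=cur()
    for q,S in wps:
        q=np.array(q,float); d=R.T@(q-p)/1000; v=Ro.from_matrix(R.T@S).as_rotvec(degrees=True)
        print(np.round(d,4).tolist(),np.round(v/6,3).tolist(),"rows>=",round(max(np.linalg.norm(d)*1000/41,np.linalg.norm(v)/7.1),1))
        p,R=q,S
E
python3 - <<'E'
from plan import *
y0=.3047
plan([((340,-300,250),down(y0+.95)),((430,0,250),down(y0+1.9)),((490.6,255,150),down(3.257)),((490.6,255,21),down(3.257))])
E
```

```text
[0.2343, -0.2118, -0.0047] [0.0, -0.0, -9.071] rows>= 7.7
[0.3131, -0.0077, 0.0] [0.0, 0.0, -9.072] rows>= 7.7
[0.1696, 0.1999, 0.1] [0.0, 0.0, -10.049] rows>= 8.5
[0.0, 0.0, 0.129] [0.0, 0.0, 0.0] rows>= 3.1
```

Call:
{"api": "carry_out", "payload": {"offset": [[0.234,-0.212,-0.005],[0.234,-0.212,-0.005],[0.234,-0.212,-0.005],[0.234,-0.212,-0.005],[0.234,-0.212,-0.005],[0.234,-0.212,-0.005],[0.234,-0.212,-0.005],[0.234,-0.212,-0.005]], "delta_rot": [[0,0,-9.07],[0,0,-9.07],[0,0,-9.07],[0,0,-9.07],[0,0,-9.07],[0,0,-9.07],[0,0,-9.07],[0,0,-9.07]], "fingers": [0,0,0,0,0,0,0,0]}}

```text
time_s: 2.67
tool_pos: [341.1, -296.7, 250.6]
ee_rot: [[0.303, 0.953, 0.001], [0.953, -0.303, 0.0], [0.001, 0.001, -1.0]]
ft_force: [0.0, 0.1, -0.1]
opening: 85.5
```

Call:
{"api": "carry_out", "payload": {"offset": [[0.313,-0.008,0],[0.313,-0.008,0],[0.313,-0.008,0],[0.313,-0.008,0],[0.313,-0.008,0],[0.313,-0.008,0],[0.313,-0.008,0],[0.313,-0.008,0]], "delta_rot": [[0,0,-9.07],[0,0,-9.07],[0,0,-9.07],[0,0,-9.07],[0,0,-9.07],[0,0,-9.07],[0,0,-9.07],[0,0,-9.07]], "fingers": [0,0,0,0,0,0,0,0]}}

```text
time_s: 3.33
tool_pos: [429.9, 3.9, 250.7]
ee_rot: [[-0.599, 0.8, 0.001], [0.8, 0.599, 0.001], [0.0, 0.002, -1.0]]
ft_force: [0.5, 0.5, -0.3]
opening: 85.5
```

Call:
{"api": "carry_out", "payload": {"offset": [[0.17,0.2,0.1],[0.17,0.2,0.1],[0.17,0.2,0.1],[0.17,0.2,0.1],[0.17,0.2,0.1],[0.17,0.2,0.1],[0.17,0.2,0.1],[0.17,0.2,0.1]], "delta_rot": [[0,0,-10.05],[0,0,-10.05],[0,0,-10.05],[0,0,-10.05],[0,0,-10.05],[0,0,-10.05],[0,0,-10.05],[0,0,-10.05]], "fingers": [90,90,90,90,90,90,90,90]}}

```text
time_s: 4.0
tool_pos: [488.5, 259.7, 146.9]
ee_rot: [[-0.997, -0.072, -0.004], [-0.072, 0.997, 0.0], [0.004, 0.001, -1.0]]
ft_force: [-0.9, 0.2, -0.2]
opening: 55.1
```

```bash
python3 - <<'E'
from plan import *
plan([((490.6,255,60),down(3.257)),((490.6,255,20),down(3.257))])
from crop import *
o=arm.get_obs();print(o["time_s"],o["tool_pos"],o["opening"])
_,T=snap("top","top1");_,S=snap("side","side1")
a=np.hstack([tile(T,315,145,40,65,5)[:300],tile(T,236,128,60,60,5),tile(S,235,140,60,60,5)[:,:300]])
b=np.hstack([tile(S,188,150,68,60,4),tile(T,160,140,80,60,4)])
b=np.pad(b,((0,0),(0,a.shape[1]-b.shape[1]),(0,0)))
cv2.imwrite("pics/c2.png",np.vstack([a,b]))
E
```

```text
[-0.0021, -0.0049, 0.0869] [0.006, -0.037, -0.409] rows>= 2.1
[0.0, 0.0, 0.04] [0.0, 0.0, 0.0] rows>= 1.0
4.0 [488.526869   259.70798295 146.91747983] 55.138368605767155
```

View pics/c2.png

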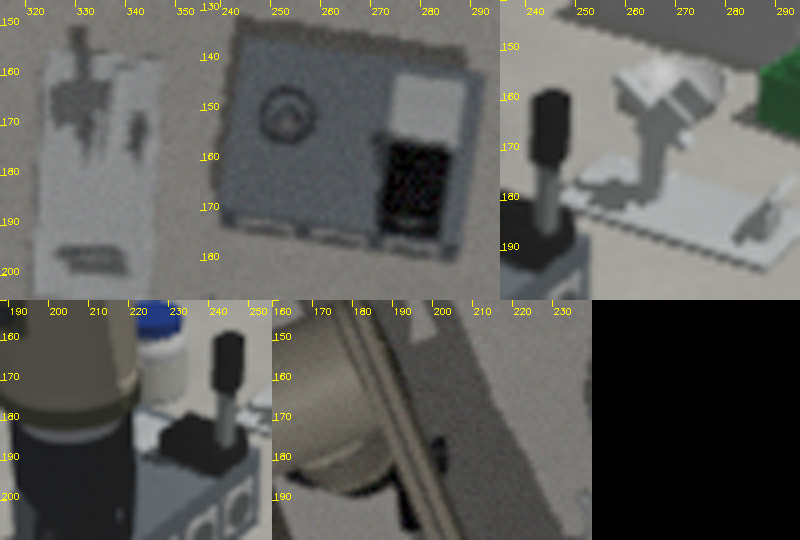

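Call:
{"api": "carry_out", "payload": {"offset": [[-0.002,-0.005,0.05],[-0.002,-0.005,0.087],[-0.002,-0.005,0.127],[-0.002,-0.005,0.127],[-0.002,-0.005,0.127]], "delta_rot": [[0,-0.04,-0.41],[0,-0.04,-0.41],[0,-0.04,-0.41],[0,-0.04,-0.41],[0,-0.04,-0.41]], "fingers": [90,90,90,90,90]}}

```text
time_s: 4.52
tool_pos: [489.9, 248.8, 21.2]
ee_rot: [[-0.995, -0.101, -0.001], [-0.101, 0.995, -0.002], [0.002, -0.002, -1.0]]
ft_force: [0.9, -0.4, 1.2]
opening: 55.3
```

Call:
{"api": "carry_out", "payload": {"offset": [[0,0,0],[0,0,0],[0,0,0],[0,0,0],[0,0,0],[0,0,0]], "delta_rot": [[0,0,0],[0,0,0],[0,0,0],[0,0,0],[0,0,0],[0,0,0]], "fingers": [255,255,255,255,255,255]}}

```text
time_s: 5.02
tool_pos: [495.3, 251.9, 27.6]
ee_rot: [[-0.994, -0.105, 0.011], [-0.105, 0.994, 0.003], [-0.011, 0.002, -1.0]]
ft_force: [-0.2, 0.6, 7.7]
opening: 22.4
```

Call:
{"api": "carry_out", "payload": {"offset": [[0,0,-0.03],[0,0,-0.06],[0,0,-0.1],[0,0,-0.13],[0,0,-0.13]], "delta_rot": [[0,0,0],[0,0,0],[0,0,0],[0,0,0],[0,0,0]], "fingers": [255,255,255,255,255]}}

```text
time_s: 5.43
tool_pos: [496.8, 252.6, 164.3]
ee_rot: [[-0.994, -0.105, 0.019], [-0.105, 0.994, 0.006], [-0.02, 0.004, -1.0]]
ft_force: [1.1, -0.1, -0.8]
opening: 22.3
```

```bash
python3 - <<'E'
from plan import *
from crop import *
o=arm.get_obs();print(o["time_s"],o["tool_pos"],o["ft_force"],o["opening"])
c,T=snap("top","top2");c2,S=snap("side","side2")
b=np.hstack([tile(S,170,200,80,80,5),tile(T,150,130,80,80,5)])
cv2.imwrite("pics/c3.png",b)
print(proj(c,o["tool_pos"]),proj(c2,o["tool_pos"]))
E
```

```text
5.4333 [496.81546976 252.63615347 164.29295987] [ 1.12468804 -0.07140779 -0.78845079] 22.29846629489197
[[188.85250764 180.32877744]] [[206.77769437 223.5923101 ]]
```

View pics/c3.png

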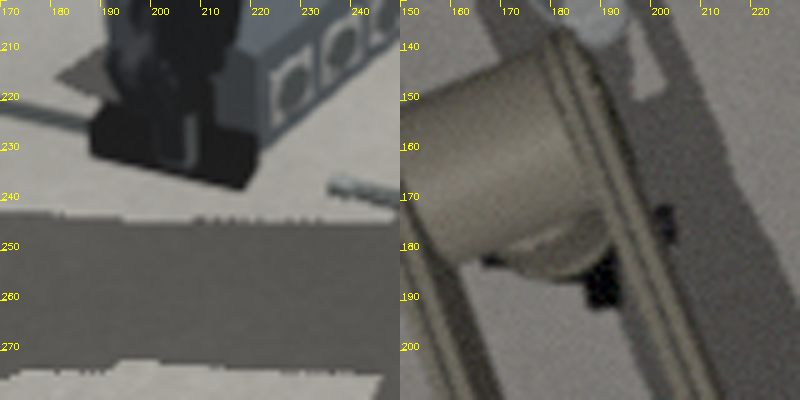

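```bash
cat > fit.py <<'E'
from crop import *
from scipy.optimize import least_squares
np.set_printoptions(precision=2,suppress=True)
def W(m,q):
    R=cv2.Rodrigues(np.array([0,0,q[2]]))[0]; return np.atleast_2d(m)@R.T+[q[0],q[1],0]
def fit(c,views,q0):
    def f(q): return np.concatenate([((proj(c[n],W(np.array(m,float),q))-np.array(p))*(3.6 if n=="top" else 3)).ravel() for n,m,p in views])
    r=least_squares(f,q0); return r.x,r.fun.reshape(-1,2)
E
cat > rest.py <<'E'
from fit import *
c={n:snap(n)[0] for n in("top","side")}
T=cv2.imread("pics/top1.png");S=cv2.imread("pics/side1.png")
t=lambda *P:[[315+(x+.5)/5-.5,145+(y+.5)/5-.5] for x,y in P]
s=lambda *P:[[235+(x-500+.5)/5-.5,140+(y+.5)/5-.5] for x,y in P]
# rest plate
q,e=fit(c,[("top",[[95,45,8],[95,-45,8]],t((50,52),(160,60))),("top",[[-95,45,8],[-95,-45,8]],[[321.3,203.5],[345.6,204.8]]),
 ("side",[[-95,45,0],[95,45,0]],s((768,272),(565,198)))],[510,-270,0]); print("rest",q,e)
# unit: top face corners
t2=lambda *P:[[236+(x-200+.5)/5-.5,128+(y+.5)/5-.5] for x,y in P]
s2=lambda *P:[[188+(x+.5)/4-.5,150+(y-300+.5)/4-.5] for x,y in P]
u,e=fit(c,[("top",[[65,90,80],[65,-90,80],[-65,90,80]],t2((240,35),(488,72),(222,216)))],[595,-24,-.15]); print("unit",u,e)
s0=lambda *P:[[188+(x-288+.5)/4-.5,150+(y-300+.5)/4-.5] for x,y in P]
w,g=tri(c["top"],t2((288,116))[0],c["side"],s0((379,490))[0]); print("well",w,g,"on z80 top/side",onz(c["top"],t2((288,116))[0],80),onz(c["side"],s0((379,490))[0],80))
# overlay rest
def ov(cam,x0,y0,im,w,h,k,xf):
    g=tile(im,x0,y0,w,h,k)
    def d(P,col): 
        for p in proj(c[cam],W(np.array(P,float),q)): cv2.circle(g,tuple(int(v) for v in ((p-[x0,y0])+.5)*k),2,col,-1)
    C,Sn=np.cos(np.radians(35)),np.sin(np.radians(35))
    d([[a,b,8] for a in(-95,95) for b in(-45,45)],(0,0,255))
    d([[xf+m*C,0,36+m*Sn] for m in(0,72,150,170)],(0,255,0))
    d([[xf+m*C-16*Sn,b,36+m*Sn+16*C] for m in(82,112) for b in(-18,18)],(255,0,255))
    return g
a=ov("side",242,145,S,56,55,7,-70); b=ov("top",318,148,T,34,60,9,-70)
o=np.zeros((540,392+306,3),np.uint8); o[:385,:392]=a; o[:540,392:]=b
cv2.imwrite("pics/c4.png",o)
E
python3 rest.py
```

```text
rest [ 511.42 -276.05   -0.1 ] [[-1.13 -1.43]
 [ 4.22 -0.84]
 [ 0.98  1.45]
 [-0.49  3.24]
 [ 1.11  0.44]
 [-6.18  4.31]]
unit [595.15 -17.98  -0.15] [[ 2.52  3.95]
 [-1.17 -1.36]
 [-1.33 -2.49]]
well [615.08  29.87  80.83] 0.4965847215695723 on z80 top/side [615.04  29.78  80.  ] [616.    28.81  80.  ]
```

View pics/c4.png

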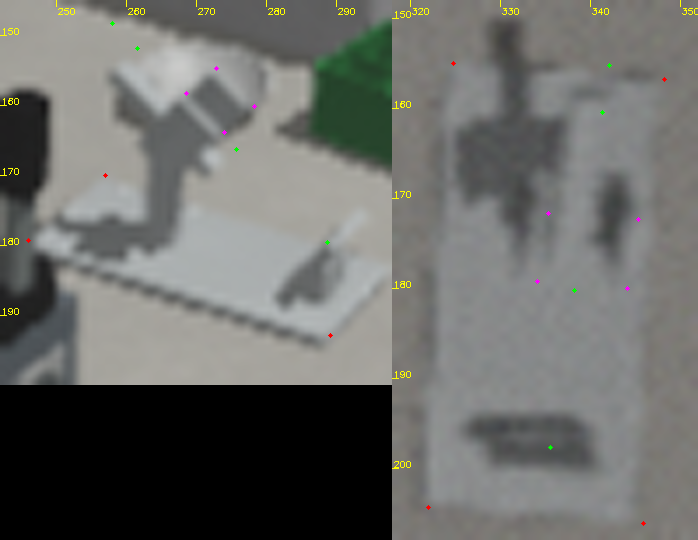

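```bash
cat > rest2.py <<'E'
from fit import *
c={n:snap(n)[0] for n in("top","side")}
C,Sn=np.cos(np.radians(35)),np.sin(np.radians(35))
def sl(xf,m,y,n): return [xf+m*C-n*Sn,y,36+m*Sn+n*C]
t9=lambda x,y:[318+(x-392+.5)/9-.5,148+(y+.5)/9-.5]
s7=lambda x,y:[242+(x+.5)/7-.5,145+(y+.5)/7-.5]
def f(p):
    q=p[:3];xf=p[3];b=p[4]
    top=[([95,45,8],t9(447,63)),([95,-45,8],t9(657,79)),([-95,45,8],t9(428,506)),([-95,-45,8],t9(636,519))]
    side=[([-95,45,0],s7(326,343)),(sl(xf,82,18.5,16),s7(228,135)),(sl(xf,112,18.5,16),s7(184,93)),(sl(xf,-3,0,b),s7(349,228))]
    r=[]
    for n,L,k in(("top",top,3.6),("side",side,3)):
        r.append(((proj(c[n],W(np.array([a for a,_ in L]),q))-np.array([a for _,a in L]))*k).ravel())
    return np.concatenate(r)
r=least_squares(f,[511,-276,-.07,-70,18],loss="soft_l1",f_scale=2); q=r.x
print(q);print(f(q).reshape(-1,2))
ft=W(sl(q[3],0,0,0),q[:3])[0];hd=W(sl(q[3],170,0,0),q[:3])[0];print("foot",ft,"head",hd)
o=arm.get_obs();print(o["time_s"],o["tool_pos"],np.array(o["ee_rot"]).tolist())
E
python3 rest2.py
```

```text
[ 512.35 -274.33   -0.09  -71.58   17.64]
[[-0.06 -0.4 ]
 [ 0.51 -1.04]
 [-1.01 -0.05]
 [ 1.83  0.62]
 [ 0.59  2.04]
 [-1.65 -0.29]
 [ 0.55  0.91]
 [ 0.47  0.5 ]]
foot [ 441.08 -267.64   36.  ] head [ 579.73 -280.65  133.51]
5.7333 [490.65 250.17 151.79] [[-0.994427752000008, -0.10540609873907075, 0.0017321665104631833], [-0.10540735982956727, 0.9944289122852733, -0.00065337958984783], [-0.0016536462653353073, -0.0008323218953881816, -0.9999982863456777]]
```

```bash
cat > geo.py <<'E'
from plan import *
FOOT=np.array([441.1,-267.6,36.]);YW=-.094
C,Sn=np.cos(np.radians(35)),np.sin(np.radians(35))
hx=np.array([np.cos(YW),np.sin(YW),0]);Z=np.array([0,0,1.])
d=C*hx+Sn*Z; n=-Sn*hx+C*Z
RP=RT(-n,d)
def place(m,h): return FOOT+m*d+h*n
E
python3 - <<'E'
from geo import *
a=place(138.6+6,9.8+80); b=place(138.6+6,9.8+25); e=place(138.6+6,9.8+2)
print(a,b,e)
plan([((470,200,255),down(2.75)),((430,0,260),down(1.85)),((440,-200,260),down(.8)),(a+[0,0,30],RP),(a,RP),(b,RP),(e,RP)])
E
```

```text
[ 507.74668859 -273.88330607  192.49900627] [ 539.15412185 -276.84433114  147.44564384] [ 552.28813939 -278.08257799  128.60514682]
[0.0256, -0.0478, -0.1032] [-0.004, 0.017, 4.748] rows>= 4.0
[-0.0394, -0.2001, -0.005] [0.0, 0.0, 8.594] rows>= 7.3
[-0.195, -0.0455, 0.0] [0.0, 0.0, 10.027] rows>= 8.5
[-0.0058, 0.1001, 0.0375] [-2.605, 5.435, 8.263] rows>= 8.6
[-0.0172, 0.0, 0.0246] [0.0, 0.0, 0.0] rows>= 0.7
[-0.0, -0.0, 0.055] [0.0, 0.0, 0.0] rows>= 1.3
[0.0, -0.0, 0.023] [0.0, 0.0, 0.0] rows>= 0.6
```

Call:
{"api": "carry_out", "payload": {"offset": [[0.01,-0.02,-0.04],[0.018,-0.034,-0.075],[0.026,-0.048,-0.103],[0.026,-0.048,-0.103],[0.026,-0.048,-0.103]], "delta_rot": [[0,0,1.1],[0,0,2.2],[0,0,3.3],[0,0,4.4],[0,0,4.75]], "fingers": [255,255,255,255,255]}}

```text
time_s: 6.15
tool_pos: [471.2, 199.5, 257.9]
ee_rot: [[-0.921, 0.389, 0.007], [0.389, 0.921, 0.001], [-0.006, 0.004, -1.0]]
ft_force: [-0.7, 0.4, -1.7]
opening: 22.2
```

Call:
{"api": "carry_out", "payload": {"offset": [[-0.005,-0.025,0],[-0.01,-0.05,0],[-0.015,-0.075,-0.002],[-0.02,-0.1,-0.003],[-0.025,-0.125,-0.004],[-0.03,-0.15,-0.005],[-0.035,-0.175,-0.005],[-0.039,-0.2,-0.005]], "delta_rot": [[0,0,1.08],[0,0,2.15],[0,0,3.22],[0,0,4.3],[0,0,5.37],[0,0,6.45],[0,0,7.5],[0,0,8.6]], "fingers": [255,255,255,255,255,255,255,255]}}

```text
time_s: 6.82
tool_pos: [429.2, -0.8, 259.5]
ee_rot: [[-0.27, 0.963, 0.002], [0.963, 0.27, 0.001], [0.0, 0.002, -1.0]]
ft_force: [0.4, -0.4, -1.2]
opening: 22.2
```

Call:
{"api": "carry_out", "payload": {"offset": [[-0.025,-0.005,0],[-0.05,-0.012,0],[-0.075,-0.018,0],[-0.1,-0.023,0],[-0.125,-0.029,0],[-0.15,-0.035,0],[-0.175,-0.041,0],[-0.195,-0.045,0]], "delta_rot": [[0,0,1.15],[0,0,2.3],[0,0,3.45],[0,0,4.6],[0,0,5.75],[0,0,6.9],[0,0,8.05],[0,0,9.2]], "fingers": [255,255,255,255,255,255,255,255]}}

```text
time_s: 7.48
tool_pos: [439.7, -201.1, 259.3]
ee_rot: [[0.638, 0.77, 0.002], [0.77, -0.638, 0.001], [0.002, 0.0, -1.0]]
ft_force: [-0.3, -0.1, -2.0]
opening: 22.3
```

Call:
{"api": "carry_out", "payload": {"offset": [[0,0,0],[0,0,0]], "delta_rot": [[0,0,0],[0,0,0]], "fingers": [255,255]}}

```text
time_s: 7.65
tool_pos: [439.8, -200.0, 259.3]
ee_rot: [[0.633, 0.774, 0.002], [0.774, -0.633, 0.002], [0.003, -0.0, -1.0]]
ft_force: [0.0, 0.8, -2.9]
opening: 22.3
```

```bash
python3 - <<'E'
from geo import *
a=place(138.6+6,9.8+80); e=place(138.6+6,9.8+25)
p,R=cur();print(p,R[:,0],arm.get_obs()["opening"])
plan([(a+[0,0,30],RP),(a,RP)])
E
```

```text
[ 439.76071151 -199.96999659  259.30175442] [0.63325836 0.7739362  0.00256875] 22.276063995647412
[-0.0142, 0.0994, 0.0368] [-2.865, 5.332, 9.042] rows>= 9.2
[-0.0172, 0.0, 0.0246] [0.0, 0.0, 0.0] rows>= 0.7
```

Call:
{"api": "carry_out", "payload": {"offset": [[-0.002,0.012,0],[-0.004,0.024,0],[-0.005,0.037,0.002],[-0.007,0.05,0.005],[-0.009,0.062,0.01],[-0.011,0.075,0.02],[-0.012,0.087,0.03],[-0.014,0.099,0.037]], "delta_rot": [[-0.3,0.57,0.96],[-0.6,1.14,1.93],[-0.9,1.7,2.89],[-1.2,2.28,3.86],[-1.52,2.84,4.82],[-1.83,3.41,5.8],[-2.15,3.98,6.75],[-2.45,4.55,7.72]], "fingers": [255,255,255,255,255,255,255,255]}}

```text
time_s: 8.32
tool_pos: [508.4, -272.1, 222.5]
ee_rot: [[0.861, 0.045, 0.507], [0.058, -0.998, -0.01], [0.506, 0.038, -0.862]]
ft_force: [-0.2, 1.1, -1.8]
opening: 22.4
```

Call:
{"api": "carry_out", "payload": {"offset": [[0,0,0],[0,0,0],[0,0,0]], "delta_rot": [[0,0,0],[0,0,0],[0,0,0]], "fingers": [255,255,255]}}

```text
time_s: 8.57
tool_pos: [508.5, -272.0, 224.6]
ee_rot: [[0.862, 0.052, 0.504], [0.065, -0.998, -0.009], [0.503, 0.041, -0.864]]
ft_force: [0.0, -0.4, -1.2]
opening: 22.4
```

```bash
python3 - <<'E'
from geo import *
a=place(138.6+6,9.8+60)
p,R=cur();print(p,R.round(3).tolist(),arm.get_obs()["opening"],arm.get_obs()["joint_pos"])
plan([(a,RP)])
E
```

```text
[ 508.48674382 -272.04344665  224.56471209] [[0.862, 0.052, 0.504], [0.065, -0.998, -0.009], [0.503, 0.041, -0.864]] 22.432259349250565 [-0.80135838 -0.31623788  2.03294239  0.41726629  1.07101871  0.57023649]
[-0.0153, 0.0015, 0.0472] [-0.421, 0.77, 1.384] rows>= 1.4
```

Call:
{"api": "carry_out", "payload": {"offset": [[-0.008,0.001,0.02],[-0.015,0.001,0.047],[-0.015,0.001,0.047],[-0.015,0.001,0.047],[-0.015,0.001,0.047]], "delta_rot": [[-0.2,0.4,0.7],[-0.42,0.77,1.38],[-0.42,0.77,1.38],[-0.42,0.77,1.38],[-0.42,0.77,1.38]], "fingers": [255,255,255,255,255]}}

```text
time_s: 8.98
tool_pos: [520.2, -275.5, 178.4]
ee_rot: [[0.814, -0.094, 0.573], [-0.076, -0.996, -0.055], [0.575, 0.001, -0.818]]
ft_force: [-0.3, -0.3, -1.5]
opening: 22.1
```

```bash
cat > ovr.py <<'E'
from geo import *
from crop import *
import sys
def overlay(name,box=((235,135,66,62),(312,140,50,70))):
    out=[]
    for cam,(x0,y0,w,h),k in zip(("side","top"),box,(7,7)):
        c,im=snap(cam); g=tile(im,x0,y0,w,h,k)
        P=[FOOT+m*d for m in(0,80,170)]+[FOOT+m*d+y*np.cross(n,d)+16*n for m in(82,112) for y in(-18,18)]
        p,R=cur(); Q=[p+R@np.array([v,0,9.8]) for v in(31.4,-58.6,-138.6)]
        for pts,col in((P,(0,255,0)),(Q,(0,0,255))):
            for u in proj(c,pts): cv2.circle(g,tuple(int(v) for v in ((u-[x0,y0])+.5)*k),2,col,-1)
        out.append(g)
    H=max(g.shape[0] for g in out)
    cv2.imwrite(f"pics/{name}.png",np.hstack([np.pad(g,((0,H-g.shape[0]),(0,0),(0,0))) for g in out]))
E
python3 - <<'E'
from ovr import *
p,R=cur();print(arm.get_obs()["time_s"],p,R.round(3).tolist())
plan([(place(138.6+6,9.8+60),RP),(place(138.6+6,9.8+2),RP)])
overlay("c5")
E
```

```text
8.9833 [ 520.23024356 -275.48491861  178.36046758] [[0.814, -0.094, 0.573], [-0.076, -0.996, -0.055], [0.575, 0.001, -0.818]]
[-0.0022, -0.0004, 0.0012] [0.011, -0.019, 0.005] rows>= 0.1
[-0.0, -0.0, 0.058] [0.0, 0.0, 0.0] rows>= 1.4
```

View pics/c5.png

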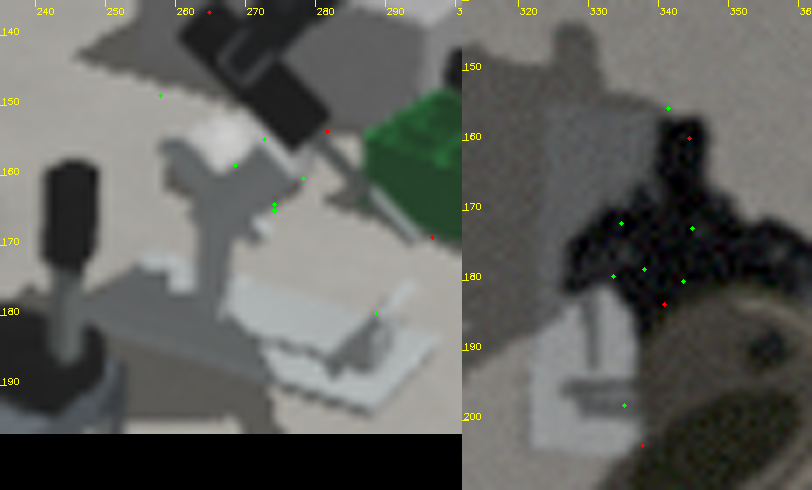

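Call:
{"api": "carry_out", "payload": {"offset": [[-0.008,0.003,0.01],[-0.008,0.003,0.022],[-0.008,0.003,0.035],[-0.008,0.003,0.035],[-0.008,0.003,0.035]], "delta_rot": [[0,0,0],[0,0,0],[0,0,0],[0,0,0],[0,0,0]], "fingers": [255,255,255,255,255]}}

```text
time_s: 9.5
tool_pos: [533.4, -279.9, 144.5]
ee_rot: [[0.814, -0.096, 0.573], [-0.079, -0.995, -0.055], [0.576, -0.0, -0.818]]
ft_force: [0.1, 1.6, -0.9]
opening: 22.3
```

Call:
{"api": "carry_out", "payload": {"offset": [[0,0,0.006],[0,0,0.012],[0,0,0.017],[0,0,0.017]], "delta_rot": [[0,0,0],[0,0,0],[0,0,0],[0,0,0]], "fingers": [255,255,255,255]}}

```text
time_s: 9.83
tool_pos: [542.2, -280.5, 127.8]
ee_rot: [[0.815, -0.098, 0.571], [-0.081, -0.995, -0.055], [0.574, -0.001, -0.819]]
ft_force: [0.1, -0.9, -2.2]
opening: 22.4
```

```bash
python3 - <<'E'
from ovr import *
p,R=cur();o=arm.get_obs();print(o["time_s"],p,R.round(3).tolist(),o["ft_force"],o["moment"],(p-FOOT)@d,(p-FOOT)@n,(p-FOOT)@np.cross(n,d))
overlay("c6")
E
```

```text
9.8333 [ 542.2390763  -280.52888524  127.78558263] [[0.815, -0.098, 0.571], [-0.081, -0.995, -0.055], [0.574, -0.001, -0.819]] [ 0.07928752 -0.90723574 -2.17114368] [0.05469057 0.39163525 0.02140686] 136.12263673355204 16.735410522118563 -3.37872886158741
```

View pics/c6.png

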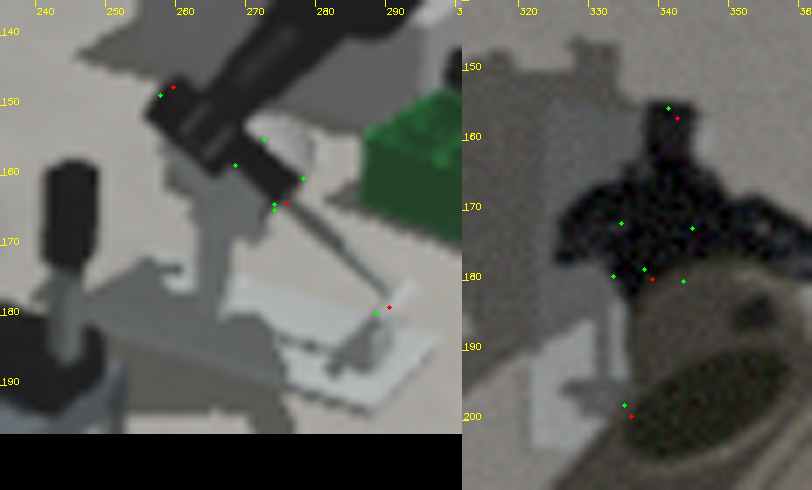

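Call:
{"api": "carry_out", "payload": {"offset": [[0,0,0.002],[0,0,0.002],[0,0,0.002],[0,0,0.002],[0,0,0.002],[0,0,0.002]], "delta_rot": [[0,0,0],[0,0,0],[0,0,0],[0,0,0],[0,0,0],[0,0,0]], "fingers": [255,255,190,150,110,110]}}

```text
time_s: 10.43
tool_pos: [543.7, -281.1, 127.9]
ee_rot: [[0.814, -0.098, 0.573], [-0.081, -0.995, -0.056], [0.576, -0.001, -0.818]]
ft_force: [0.2, 0.4, -0.0]
opening: 48.6
```

Call:
{"api": "carry_out", "payload": {"offset": [[0,0,0],[0,0,0],[0,0,-0.02],[0,0,-0.05],[0,0,-0.09],[0,0,-0.12]], "delta_rot": [[0,0,0],[0,0,0],[0,0,0],[0,0,0],[0,0,0],[0,0,0]], "fingers": [90,90,90,90,90,90]}}

```text
time_s: 10.93
tool_pos: [473.8, -273.7, 227.1]
ee_rot: [[0.814, -0.098, 0.572], [-0.081, -0.995, -0.056], [0.575, -0.001, -0.818]]
ft_force: [0.6, -0.1, 0.6]
opening: 55.2
```

Call:
{"api": "carry_out", "payload": {"offset": [[0,0,0],[0,0,0]], "delta_rot": [[0,0,0],[0,0,0]], "fingers": [90,90]}}

```text
time_s: 11.1
tool_pos: [475.1, -275.4, 228.6]
ee_rot: [[0.812, -0.099, 0.575], [-0.08, -0.995, -0.06], [0.578, 0.003, -0.816]]
ft_force: [0.2, 0.3, -0.2]
opening: 55.4
```

```bash
python3 - <<'E'
from ovr import *
p,R=cur();o=arm.get_obs();print(o["time_s"],p,R.round(3).tolist(),o["ft_force"],o["opening"],(p-FOOT)@d,(p-FOOT)@n,(p-FOOT)@np.cross(n,d))
overlay("c7")
E
```

```text
11.1 [ 475.11228721 -275.42199564  228.61647697] [[0.812, -0.099, 0.575], [-0.08, -0.995, -0.06], [0.578, 0.003, -0.816]] [ 0.15351301  0.31449169 -0.22818448] 55.41612808215373 138.81991607719485 137.93854877334462 -4.595014765371255
```

View pics/c7.png

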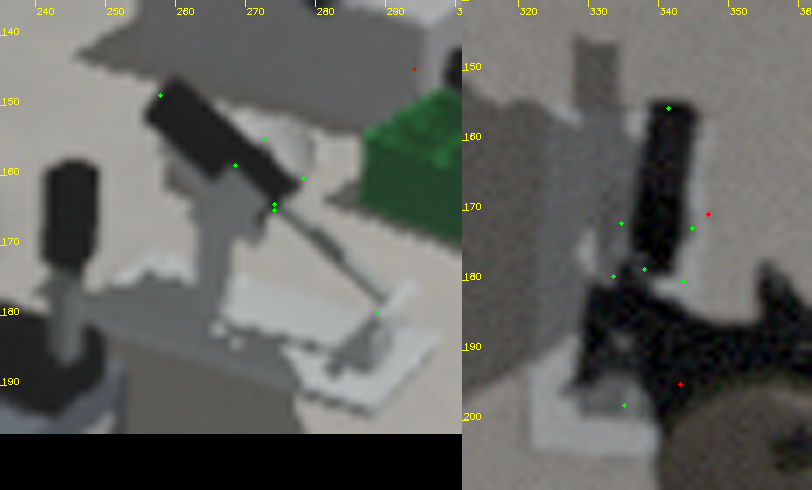

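```bash
cat > rodfit.py <<'E'
from geo import *
from scipy.optimize import least_squares
np.set_printoptions(precision=2,suppress=True)
def rodfit(c,side,top,p0=(441,-268,36,-.094,.611)):
    """side/top: lists of ((m up from tip, y, n),(pixel)); params: tip xyz, yaw, slope"""
    def world(p,L):
        h=np.array([np.cos(p[3]),np.sin(p[3]),0]);dd=np.cos(p[4])*h+np.sin(p[4])*Z;nn=-np.sin(p[4])*h+np.cos(p[4])*Z
        F=np.c_[dd,np.cross(nn,dd),nn]; return np.array([p[:3]+F@np.array(a,float) for a,_ in L])
    def f(p): return np.concatenate([((proj(c[k],world(p,L))-np.array([b for _,b in L]))*s).ravel() for k,L,s in(("side",side,2.8),("top",top,3.5))])
    r=least_squares(f,p0); return r.x,r.fun.reshape(-1,2)
E
python3 - <<'E'
from rodfit import *
c={k:snap(k)[0] for k in("side","top")}
s=lambda x,y:(235+(x+.5)/7-.5,135+(y+.5)/7-.5)
t=lambda x,y:(312+(x-462+.5)/7-.5,140+(y+.5)/7-.5)
q,e=rodfit(c,[((170,-12,12),s(180,77)),((170,12,-12),s(147,117)),((80,-12,12),s(301,183)),((0,0,0),s(383,301)),((70,0,0),s(289,207))],
 [((170,12,12),t(650,103)),((170,-12,12),t(697,103)),((80,12,12),t(632,270)),((80,-12,12),t(682,272))])
print(q,np.degrees(q[4]),"\n",e)
dd=np.array([np.cos(q[4])*np.cos(q[3]),np.cos(q[4])*np.sin(q[3]),np.sin(q[4])]);print("head",q[:3]+170*dd,"model head",FOOT+170*d)
E
```

```text
[ 439.4  -273.48   43.08   -0.07    0.54] 31.202735779271666 
 [[-2.2  -1.83]
 [-5.28  0.11]
 [-2.11 -1.45]
 [ 0.31 -1.26]
 [-0.03  2.76]
 [ 1.01  1.46]
 [ 1.34  2.52]
 [ 0.82  1.24]
 [-0.85  1.28]]
head [ 584.45 -283.55  131.15] model head [ 579.74 -280.67  133.51]
```

```bash
cat > sil.py <<'E'
from rodfit import *
from scipy.optimize import minimize
B=[(m,y,v) for m in(80,170) for y in(-12,12) for v in(-12,12)]
def frame(p):
    h=np.array([np.cos(p[3]),np.sin(p[3]),0]);dd=np.cos(p[4])*h+np.sin(p[4])*Z;nn=-np.sin(p[4])*h+np.cos(p[4])*Z
    return np.c_[dd,np.cross(nn,dd),nn]
def run(boxes,p0,thr=62,save=None):
    obs={}
    for k,(x0,y0,w,h) in boxes.items():
        c,im=snap(k); g=cv2.resize(cv2.GaussianBlur(im[y0:y0+h,x0:x0+w].max(2),(0,0),.6),None,fx=6,fy=6,interpolation=cv2.INTER_CUBIC)
        obs[k]=(c,(g<thr).astype(np.uint8),x0,y0)
        n_,lab,st,_=cv2.connectedComponentsWithStats(obs[k][1]); print(k,st[1:][st[1:,4]>1500].tolist())
    def cost(p):
        s=0
        for k,(c,m,x0,y0) in obs.items():
            u=(proj(c,np.array([p[:3]+frame(p)@np.array(b,float) for b in B]))-[x0,y0]+.5)*6
            hm=np.zeros_like(m);cv2.fillConvexPoly(hm,cv2.convexHull((u*16).astype(np.int32)),1,shift=4)
            s+=1-(hm&m).sum()/(hm|m).sum()
        return s
    r=minimize(cost,p0,method="Nelder-Mead",options=dict(initial_simplex=np.array([p0]+[np.array(p0)+np.eye(5)[i]*[5,5,5,.08,.08][i] for i in range(5)]),maxiter=600))
    print(r.x,np.degrees(r.x[4]),"cost",r.fun,"model cost",cost(p0)); return r.x
E
python3 - <<'E'
from sil import *
p0=[441.1,-267.6,36,-.094,.6109]
q=run({"side":(252,140,30,30),"top":(333,152,14,29)},p0)
F=frame(q);print("head",q[:3]+170*F[:,0],"model head",FOOT+170*d,"mid handle vs model",q[:3]+125*F[:,0]-FOOT-125*d, (q[:3]-FOOT)@n,(q[:3]+170*F[:,0]-FOOT)@n)
E
```

```text
side [[26, 38, 123, 109, 4937]]
top [[0, 16, 74, 158, 6434]]
[ 440.62 -268.13   35.     -0.1     0.63] 36.16007684125856 cost 0.5542575754157172 model cost 0.585657569405743
head [ 577.16 -282.13  135.31] model head [ 579.74 -280.67  133.51] mid handle vs model [-2.03 -1.22  1.06] -0.5759448381378098 2.868481744423889
```

```bash
python3 - <<'E'
from sil import *
for thr in(62,80):
    for p0 in([439.4,-273.5,43.1,-.07,.545],[441.1,-271,36,-.07,.611],[443,-273,38,-.05,.58]):
        q=run({"side":(252,140,30,30),"top":(335,152,12,27)},p0,thr)
o=arm.get_obs();print(o["time_s"])
E
```

```text
side [[26, 38, 123, 109, 4937]]
top [[0, 15, 63, 147, 6003]]
[ 435.48 -270.55   44.64   -0.06    0.57] 32.48473000112741 cost 0.5082023247288175 model cost 0.5863094069473821
side [[26, 38, 123, 109, 4937]]
top [[0, 15, 62, 147, 6050]]
[ 441.52 -269.33   34.05   -0.09    0.64] 36.91499684779061 cost 0.4899811411430075 model cost 0.5123731946364373
side [[26, 38, 123, 109, 4925]]
top [[0, 15, 63, 147, 6122]]
[ 441.19 -272.63   35.39   -0.04    0.65] 37.10020968057325 cost 0.4975243986515593 model cost 0.6093673401213867
side [[24, 32, 128, 119, 5983]]
top [[0, 13, 65, 149, 7117]]
[ 438.19 -266.4    41.95   -0.1     0.57] 32.725995353594556 cost 0.320124734473926 model cost 0.4608825878632432
side [[24, 32, 128, 119, 5980]]
top [[0, 14, 66, 148, 7125]]
[ 440.82 -270.03   36.36   -0.07    0.62] 35.63247206726958 cost 0.32703845645566276 model cost 0.3625613438265526
side [[24, 33, 128, 118, 5993]]
top [[0, 14, 66, 148, 7118]]
[ 440.3  -272.68   37.15   -0.05    0.61] 35.14186014968644 cost 0.3380443374414518 model cost 0.5312929845962147
12.0
```

```bash
cat >> geo.py <<'E'
FOOT=np.array([440.8,-269.5,36.4]);YW=-.085
hx=np.array([np.cos(YW),np.sin(YW),0]);d=C*hx+Sn*Z; n=-Sn*hx+C*Z
def place(m,h): return FOOT+m*d+h*n
def tilt(deg,yaw=YW):   # + = pointing forward, tool x forward
    h=np.array([np.cos(yaw),np.sin(yaw),0]);a=np.radians(deg); return RT(np.sin(a)*h-np.cos(a)*Z,h)
E
python3 - <<'E'
from geo import *
np.set_printoptions(precision=3,suppress=True)
G=tilt(-30); g=place(152,0); z=G[:,2]
p,R=cur();o=arm.get_obs();print(p,o["time_s"],o["joint_pos"],g,g-90*z)
plan([(np.array([560,-280,270]),tilt(5)),(g-100*z,G),(g-45*z,G),(g,G)])
E
```

```text
[ 474.811 -274.09   225.562] 12.0 [-0.886 -0.479  2.18   0.494  1.038  0.617] [ 564.862 -280.071  123.584] [ 609.699 -283.891  201.526]
[0.0954, -0.0025, 0.0127] [0.034, -5.017, -0.126] rows>= 4.2
[0.0494, -0.0003, 0.0644] [-0.0, -5.833, 0.0] rows>= 4.9
[-0.0, -0.0, 0.055] [0.0, 0.0, 0.0] rows>= 1.3
[0.0, 0.0, 0.045] [0.0, 0.0, 0.0] rows>= 1.1
```

Call:
{"api": "carry_out", "payload": {"offset": [[0.015,0,-0.02],[0.035,-0.001,-0.02],[0.055,-0.001,-0.01],[0.075,-0.002,0.002],[0.095,-0.002,0.013]], "delta_rot": [[0,-1,0],[0,-2,0],[0.02,-3,-0.05],[0.03,-4,-0.1],[0.03,-5.02,-0.13]], "fingers": [90,90,90,90,90]}}

```text
time_s: 12.42
tool_pos: [560.1, -280.8, 271.1]
ee_rot: [[0.992, -0.085, 0.09], [-0.085, -0.996, -0.011], [0.091, 0.003, -0.996]]
ft_force: [-0.5, -1.2, 1.0]
opening: 55.3
```

Call:
{"api": "carry_out", "payload": {"offset": [[0.01,0,0.01],[0.02,0,0.022],[0.03,0,0.035],[0.04,0,0.05],[0.049,0,0.064],[0.049,0,0.064],[0.049,0,0.064],[0.049,0,0.064]], "delta_rot": [[0,-1.1,0],[0,-2.2,0],[0,-3.3,0],[0,-4.4,0],[0,-5.5,0],[0,-5.83,0],[0,-5.83,0],[0,-5.83,0]], "fingers": [90,90,90,90,90,90,90,90]}}

```text
time_s: 13.08
tool_pos: [612.9, -284.5, 205.8]
ee_rot: [[0.864, -0.084, -0.496], [-0.072, -0.996, 0.043], [-0.498, -0.002, -0.867]]
ft_force: [-0.3, 0.8, 0.6]
opening: 55.3
```

```bash
python3 - <<'E'
from geo import *
np.set_printoptions(precision=3,suppress=True)
G=tilt(-30); g=place(152,0); z=G[:,2]
p,R=cur();o=arm.get_obs();print(p,o["time_s"],o["joint_pos"],o["ft_force"])
plan([(g-45*z,G),(g,G)])
E
```

```text
[ 612.91  -284.549  205.842] 13.0833 [-0.425  0.883  0.652 -0.192  2.094  1.175] [-0.308  0.838  0.562]
[-0.0008, -0.0003, 0.0504] [-0.011, -0.023, 0.018] rows>= 1.2
[0.0, 0.0, 0.045] [0.0, 0.0, 0.0] rows>= 1.1
```

Call:
{"api": "carry_out", "payload": {"offset": [[-0.001,0,0.025],[-0.001,0,0.05],[-0.001,0,0.075],[-0.001,0,0.095],[-0.001,0,0.095],[-0.001,0,0.095]], "delta_rot": [[0,0,0],[0,0,0],[0,0,0],[0,0,0],[0,0,0],[0,0,0]], "fingers": [90,90,90,90,90,90]}}

```text
time_s: 13.58
tool_pos: [564.9, -281.5, 131.3]
ee_rot: [[0.868, -0.086, -0.489], [-0.075, -0.996, 0.041], [-0.491, 0.001, -0.871]]
ft_force: [0.5, 0.3, 0.3]
opening: 55.5
```

Call:
{"api": "carry_out", "payload": {"offset": [[0,0,0],[0,0,0],[0,0,0],[0,0,0],[0,0,0],[0,0,0]], "delta_rot": [[0,0,0],[0,0,0],[0,0,0],[0,0,0],[0,0,0],[0,0,0]], "fingers": [150,255,255,255,255,255]}}

```text
time_s: 14.08
tool_pos: [567.1, -281.6, 131.3]
ee_rot: [[0.868, -0.085, -0.489], [-0.075, -0.996, 0.04], [-0.491, 0.002, -0.871]]
ft_force: [1.5, 0.3, 7.8]
opening: 22.8
```

```bash
python3 - <<'E'
from geo import *
np.set_printoptions(precision=3,suppress=True)
p,R=cur();o=arm.get_obs();print(p,R[:,2],o["time_s"],o["ft_force"],o["moment"],o["opening"],(p-FOOT)@d,(p-FOOT)@n,(p-FOOT)@np.cross(n,d))
E
```

```text
[ 567.078 -281.621  131.264] [-0.489  0.04  -0.871] 14.0833 [1.547 0.28  7.816] [ 0.223  0.273 -0.389] 22.750269581965068 158.32209419740792 4.948850185246627 -1.3565353941704383
```

```bash
cat >> geo.py <<'E'
P0=np.array([567.08,-281.62,131.26]);R0=tilt(-29.3)
TIPT=R0.T@(FOOT-P0); RODT=R0.T@(-d)   # rod tip and direction in the tool frame while held by the head
def vert(tip,yaw):   # tool pose for a vertical rod with its tip at 'tip'
    S=tilt(25.7,yaw); return np.array(tip,float)-S@TIPT,S
E
python3 - <<'E'
from geo import *
np.set_printoptions(precision=3,suppress=True)
print(TIPT,RODT)
S=vert([0,0,0],0)[1]; print("dir",S@RODT)
plan([(P0+50*n,R0),vert((440,-265,150),YW),vert((455,-120,150),-.04),vert((470,30,150),0),vert((615,30,120),0)])
print([vert(t,0)[0] for t in((440,-265,150),(470,30,150),(615,30,120),(615,30,45))])
E
```

```text
[-64.202  -1.355 144.804] [-0.434  0.     0.901]
dir [ 0. -0. -1.]
[-0.0451, 0.0001, -0.0216] [0.018, 0.015, -0.008] rows>= 1.2
[-0.1576, -0.0044, -0.0677] [0.0, 9.167, 0.0] rows>= 7.7
[0.0024, -0.1455, 0.0012] [0.186, -0.0, -0.387] rows>= 3.6
[0.0082, -0.1503, 0.0039] [0.166, 0.0, -0.344] rows>= 3.7
[0.1176, 0.0, 0.0899] [0.0, 0.0, 0.0] rows>= 3.6
[array([ 435.055, -266.355,  308.321]), array([465.055,  28.645, 308.321]), array([610.055,  28.645, 278.321]), array([610.055,  28.645, 203.321])]
```

Call:
{"api": "carry_out", "payload": {"offset": [[-0.012,0,-0.006],[-0.024,0,-0.012],[-0.036,0,-0.017],[-0.045,0,-0.022],[-0.045,0,-0.022]], "delta_rot": [[0,0,0],[0,0,0],[0,0,0],[0,0,0],[0,0,0]], "fingers": [255,255,255,255,255]}}

```text
time_s: 14.5
tool_pos: [538.0, -279.2, 172.5]
ee_rot: [[0.868, -0.085, -0.49], [-0.075, -0.996, 0.04], [-0.491, 0.002, -0.871]]
ft_force: [-0.2, -0.4, -1.1]
opening: 22.5
```

Call:
{"api": "carry_out", "payload": {"offset": [[-0.02,0,-0.012],[-0.04,-0.001,-0.024],[-0.06,-0.002,-0.035],[-0.08,-0.002,-0.045],[-0.1,-0.003,-0.053],[-0.12,-0.003,-0.06],[-0.14,-0.004,-0.065],[-0.158,-0.004,-0.068]], "delta_rot": [[0,1.14,0],[0,2.28,0],[0,3.42,0],[0,4.56,0],[0,5.7,0],[0,6.84,0],[0,8,0],[0,9.15,0]], "fingers": [255,255,255,255,255,255,255,255]}}

```text
time_s: 15.17
tool_pos: [435.0, -266.0, 309.0]
ee_rot: [[0.923, -0.084, 0.376], [-0.076, -0.996, -0.035], [0.378, 0.003, -0.926]]
ft_force: [-0.8, 0.2, -2.0]
opening: 22.9
```

Call:
{"api": "carry_out", "payload": {"offset": [[0,0,0],[0,0,0],[0,0,0]], "delta_rot": [[0,0,0],[0,0,0],[0,0,0]], "fingers": [255,255,255]}}

```text
time_s: 15.42
tool_pos: [434.6, -266.3, 307.0]
ee_rot: [[0.926, -0.085, 0.369], [-0.079, -0.996, -0.032], [0.37, 0.0, -0.929]]
ft_force: [-0.2, -1.2, -1.2]
opening: 22.9
```

```bash
python3 - <<'E'
from geo import *
np.set_printoptions(precision=3,suppress=True)
p,R=cur();o=arm.get_obs();print(p,R[:,2],o["time_s"],o["ft_force"],o["opening"],o["joint_pos"],"tip",p+R@TIPT,"dir",R@RODT)
plan([vert((455,-120,150),-.04),vert((470,30,150),0),vert((615,30,120),0)])
E
```

```text
[ 434.593 -266.298  307.028] [ 0.369 -0.032 -0.929] 15.4167 [-0.184 -1.225 -1.212] 22.897925874808504 [-0.825 -0.455  1.945  0.257  1.372  0.815] tip [ 428.714 -264.484  148.743] dir [-0.069  0.006 -0.998]
[0.0032, -0.1459, -0.0001] [0.178, 0.661, -0.397] rows>= 3.6
[0.0082, -0.1503, 0.0039] [0.166, 0.0, -0.344] rows>= 3.7
[0.1176, 0.0, 0.0899] [0.0, 0.0, 0.0] rows>= 3.6
```

Call:
{"api": "carry_out", "payload": {"offset": [[0.001,-0.036,0],[0.002,-0.072,0],[0.003,-0.109,0],[0.003,-0.146,0],[0.003,-0.146,0]], "delta_rot": [[0.04,0.16,-0.1],[0.08,0.32,-0.2],[0.12,0.5,-0.3],[0.18,0.66,-0.4],[0.18,0.66,-0.4]], "fingers": [255,255,255,255,255]}}

```text
time_s: 15.83
tool_pos: [451.2, -114.6, 307.2]
ee_rot: [[0.901, -0.031, 0.432], [-0.03, -1.0, -0.009], [0.432, -0.005, -0.902]]
ft_force: [-0.7, -0.4, -1.7]
opening: 22.5
```

Call:
{"api": "carry_out", "payload": {"offset": [[0.002,-0.038,0.001],[0.004,-0.075,0.002],[0.006,-0.113,0.003],[0.008,-0.15,0.004],[0.008,-0.15,0.004],[0.008,-0.15,0.004],[0.008,-0.15,0.004]], "delta_rot": [[0.04,0,-0.08],[0.08,0,-0.17],[0.12,0,-0.25],[0.17,0,-0.34],[0.17,0,-0.34],[0.17,0,-0.34],[0.17,0,-0.34]], "fingers": [255,255,255,255,255,255,255]}}

```text
time_s: 16.42
tool_pos: [465.0, 29.9, 307.0]
ee_rot: [[0.902, 0.004, 0.431], [0.004, -1.0, 0.003], [0.431, -0.001, -0.902]]
ft_force: [0.2, -0.1, -1.4]
opening: 22.5
```

```bash
python3 - <<'E'
from geo import *
from crop import *
np.set_printoptions(precision=3,suppress=True)
p,R=cur();o=arm.get_obs();print(p,R[:,2],o["time_s"],o["ft_force"],o["opening"],"tip",p+R@TIPT,"dir",R@RODT)
plan([vert((615,30,120),0)])
out=[]
for k,(x0,y0,w,h),s in(("side",(195,140,70,90),6),("top",(235,125,60,80),6)):
    c,im=snap(k);cv2.imwrite(f"pics/{k}8.png",im);g=tile(im,x0,y0,w,h,s)
    for u in proj(c,[p+R@TIPT-v*(R@RODT) for v in(0,80,170)]): cv2.circle(g,tuple(int(v) for v in (u-[x0,y0]+.5)*s),2,(0,0,255),-1)
    for u in proj(c,[[615.1,29.9,80]]): cv2.circle(g,tuple(int(v) for v in (u-[x0,y0]+.5)*s),2,(0,255,0),-1)
    out.append(g)
H=max(g.shape[0] for g in out)
cv2.imwrite("pics/c8.png",np.hstack([np.pad(g,((0,H-g.shape[0]),(0,0),(0,0))) for g in out]))
E
```

```text
[464.958  29.905 306.987] [ 0.431  0.003 -0.902] 16.4167 [ 0.197 -0.08  -1.387] 22.539604308288673 tip [469.418  31.424 148.653] dir [-0.003  0.001 -1.   ]
[0.1186, 0.0019, 0.0884] [-0.026, 0.029, 0.034] rows>= 3.6
```

View pics/c8.png

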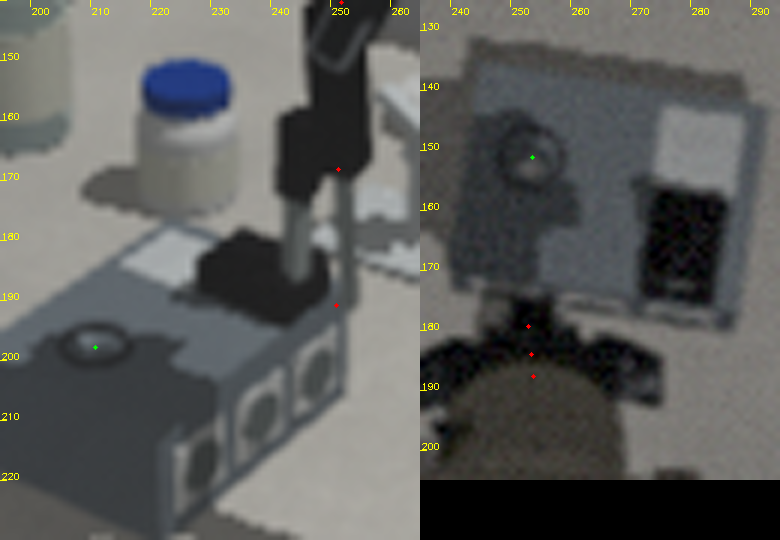

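```bash
python3 - <<'E'
from geo import *
np.set_printoptions(precision=2,suppress=True)
c=arm.camera("side")
tp=(195+350.5/6-.5,140+304/6-.5)
o_,v=ray(c,tp)
for y in(28.5,30,33): print("tip on y",y,o_+v*(y-o_[1])/v[1])
p,R=cur();print(p, "pred tip",p+R@(TIPT*[1,0,1]))
S=tilt(28.1,0)
T2=tilt(25.7,0)@(TIPT*[1,0,1])   # tip - TCP after upright correction
print(T2)
plan([((470,28.5,135)-T2,S),((615.1,28.5,105)-T2,S),((615.1,28.5,75)-T2,S),((615.1,28.5,50)-T2,S)])
E
```

```text
tip on y 28.5 [462.66  28.5  149.74]
tip on y 30 [462.02  30.   150.78]
tip on y 33 [460.74  33.   152.85]
[464.74  27.62 307.29] pred tip [469.47  27.81 148.96]
[   4.94    0.   -158.32]
[-0.0058, -0.0009, 0.0127] [-0.006, 0.413, -0.014] rows>= 0.3
[0.1139, 0.0, 0.0948] [0.0, 0.0, 0.0] rows>= 3.6
[-0.0141, 0.0, 0.0265] [0.0, 0.0, 0.0] rows>= 0.7
[-0.0118, 0.0, 0.0221] [0.0, 0.0, 0.0] rows>= 0.6
```

Call:
{"api": "carry_out", "payload": {"offset": [[-0.006,-0.001,0.013],[-0.006,-0.001,0.013],[-0.006,-0.001,0.013]], "delta_rot": [[0,0.41,0],[0,0.41,0],[0,0.41,0]], "fingers": [255,255,255]}}

```text
time_s: 16.82
tool_pos: [463.9, 28.6, 292.0]
ee_rot: [[0.883, -0.002, 0.47], [-0.002, -1.0, 0.001], [0.47, -0.001, -0.883]]
ft_force: [0.1, -0.4, -1.1]
opening: 23.0
```

Call:
{"api": "carry_out", "payload": {"offset": [[0.025,0,0.021],[0.05,0,0.042],[0.075,0,0.063],[0.1,0,0.083],[0.114,0,0.095],[0.114,0,0.095],[0.114,0,0.095]], "delta_rot": [[0,0,0],[0,0,0],[0,0,0],[0,0,0],[0,0,0],[0,0,0],[0,0,0]], "fingers": [255,255,255,255,255,255,255]}}

```text
time_s: 17.4
tool_pos: [610.8, 29.1, 263.3]
ee_rot: [[0.882, -0.0, 0.47], [-0.001, -1.0, 0.001], [0.47, -0.001, -0.882]]
ft_force: [0.0, -0.6, -2.1]
opening: 23.0
```

```bash
python3 - <<'E'
from geo import *
from crop import *
np.set_printoptions(precision=2,suppress=True)
p,R=cur();o=arm.get_obs();T2=np.array([4.94,0,-158.3]);S=tilt(28.1,0)
print(p,R[:,2],o["time_s"],o["ft_force"],"tip~",p+T2)
plan([((615.1,28.5,80)-T2,S),((615.1,28.5,60)-T2,S),((615.1,28.5,48)-T2,S)])
c,im=snap("side");x0,y0=190,150;g=tile(im,x0,y0,70,70,8)
for u in proj(c,[[615.1,29.9,80]]+[p+T2+[0,0,v] for v in(0,80)]): cv2.circle(g,tuple(int(v) for v in (u-[x0,y0]+.5)*8),2,(0,255,0),-1)
cv2.imwrite("pics/c9.png",g)
E
```

```text
[610.76  29.12 263.26] [ 0.47  0.   -0.88] 17.4 [ 0.04 -0.61 -2.05] tip~ [615.7   29.12 104.96]
[-0.0123, 0.0007, 0.0217] [-0.011, 0.006, -0.009] rows>= 0.6
[-0.0094, 0.0, 0.0176] [0.0, 0.0, 0.0] rows>= 0.5
[-0.0057, 0.0, 0.0106] [0.0, 0.0, 0.0] rows>= 0.3
```

View pics/c9.png

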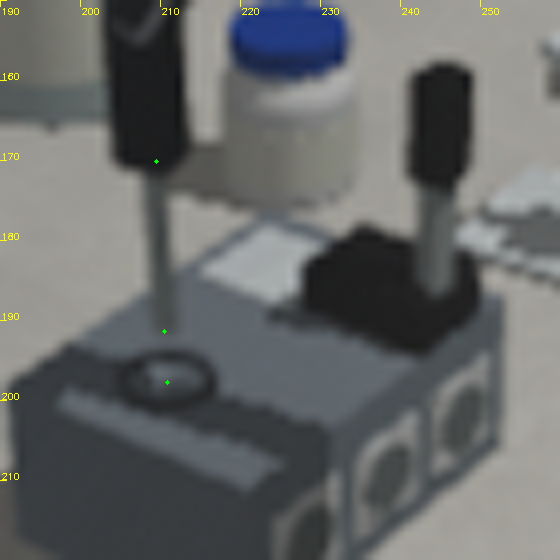

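Call:
{"api": "carry_out", "payload": {"offset": [[-0.006,0.0005,0.011],[-0.012,0.0005,0.022],[-0.017,0.0005,0.032],[-0.022,0.0005,0.041],[-0.026,0.0005,0.049],[-0.026,0.0005,0.049],[-0.026,0.0005,0.049]], "delta_rot": [[0,0,0],[0,0,0],[0,0,0],[0,0,0],[0,0,0],[0,0,0],[0,0,0]], "fingers": [255,255,255,255,255,255,255]}}

```text
time_s: 18.03
tool_pos: [609.6, 29.8, 206.8]
ee_rot: [[0.882, 0.001, 0.471], [0.0, -1.0, 0.002], [0.471, -0.002, -0.882]]
ft_force: [-0.2, -0.3, -1.8]
opening: 22.8
```

Call:
{"api": "carry_out", "payload": {"offset": [[-0.001,0,0.002],[-0.0015,0,0.003],[-0.002,0,0.004],[-0.002,0,0.004]], "delta_rot": [[0,0,0],[0,0,0],[0,0,0],[0,0,0]], "fingers": [255,255,255,255]}}

```text
time_s: 18.37
tool_pos: [610.5, 29.7, 203.7]
ee_rot: [[0.881, 0.001, 0.473], [0.0, -1.0, 0.002], [0.473, -0.001, -0.881]]
ft_force: [0.1, 0.3, -1.9]
opening: 23.2
```

```bash
cat > lev.py <<'E'
from h import *
def lev():
    o=arm.get_obs(); print(o["time_s"],np.round(o["tool_pos"],1),np.round(o["ft_force"],1),o["opening"])
    r=[(np.round(x["pixel"],1).tolist(),round(x["confidence"],2)) for x in (arm.camera("side") and arm.search_frame("lever_grip","side"))[:3]]
    im=np.array(arm.camera("side")["pixels"]); 
    print("lever_grip",r,"dark px in upright handle box:",int((im[158:172,243:247].max(2)<60).sum()),"of 56")
E
python3 -c "from lev import *; lev()"
```

```text
18.3667 [610.5  29.7 203.7] [ 0.1  0.3 -1.9] 23.152642177270305
lever_grip [([244.2, 169.7], 0.44)] dark px in upright handle box: 55 of 56
```

Call:
{"api": "carry_out", "payload": {"offset": [[-0.0005,0,0.001],[-0.001,0,0.002],[-0.0015,0,0.003],[-0.002,0,0.0035],[-0.002,0,0.0035]], "delta_rot": [[0,0,0],[0,0,0],[0,0,0],[0,0,0],[0,0,0]], "fingers": [255,255,255,255,255]}}

```text
time_s: 18.93
tool_pos: [611.4, 29.7, 201.4]
ee_rot: [[0.88, 0.001, 0.475], [0.0, -1.0, 0.002], [0.475, -0.001, -0.88]]
ft_force: [-2.3, -0.6, 6.1]
opening: 23.0
```

```bash
python3 -c "from lev import *; lev()"
```

```text
18.9333 [611.4  29.7 201.4] [-2.3 -0.6  6.1] 22.98135351045059
lever_grip [([271.6, 177.6], 0.72), ([241.5, 170.0], 0.71), ([227.0, 166.8], 0.51)] dark px in upright handle box: 55 of 56
```

Call:
{"api": "carry_out", "payload": {"offset": [[-0.0005,0,0.001],[-0.001,0,0.002],[-0.001,0,0.002]], "delta_rot": [[0,0,0],[0,0,0],[0,0,0]], "fingers": [255,255,255]}}

```text
time_s: 19.33
tool_pos: [611.4, 29.7, 199.2]
ee_rot: [[0.88, 0.001, 0.475], [0.0, -1.0, 0.002], [0.475, -0.001, -0.88]]
ft_force: [-2.5, 0.6, 5.9]
opening: 23.0
```

```bash
python3 -c "from lev import *; lev()"
```

```text
19.3333 [611.4  29.7 199.2] [-2.5  0.6  5.9] 23.024811760387756
lever_grip [([243.2, 171.2], 0.63)] dark px in upright handle box: 55 of 56
```

Call:
{"api": "carry_out", "payload": {"offset": [[-0.0005,0,0.001],[-0.001,0,0.002],[-0.001,0,0.002]], "delta_rot": [[0,0,0],[0,0,0],[0,0,0]], "fingers": [255,255,255]}}

```text
time_s: 19.73
tool_pos: [611.2, 29.7, 196.1]
ee_rot: [[0.88, 0.001, 0.474], [0.0, -1.0, 0.002], [0.474, -0.001, -0.88]]
ft_force: [-0.2, 0.7, 4.7]
opening: 22.5
```

```bash
python3 -c "from lev import *; lev()"
```

```text
19.7333 [611.2  29.7 196.1] [-0.2  0.7  4.7] 22.496034765202687
lever_grip [([260.1, 188.0], 0.62), ([208.5, 182.7], 0.4), ([257.3, 238.6], 0.17)] dark px in upright handle box: 0 of 56
```

```bash
cat >> geo.py <<'E'
YR=-.09
TT=tilt(28.1,0).T@np.array([4.94,0,-158.3])     # rod tip in the tool frame, second grip
def vert2(tip,yaw): S=tilt(28.1,yaw); return np.array(tip,float)-S@TT,S
def seat(m,h,lat=-1.5): S=tilt(-26.9,YR); return place(m,h)+lat*np.cross(n,d)-S@TT,S
E
python3 - <<'E'
from geo import *
np.set_printoptions(precision=2,suppress=True)
print(TT,np.cross(n,d),[seat(5,h)[0] for h in(60,2)],seat(0,0)[0],P0)
plan([vert2((615.7,29,150),0),vert2((470,29,155),0),vert2((450,-120,155),-.04),vert2((440,-268,155),YR),seat(5,60),seat(5,30),seat(5,2)])
E
```

```text
[-70.2    0.   141.97] [ 0.08  1.   -0.  ] [array([ 536.79, -279.82,  183.26]), array([ 569.94, -282.64,  135.75])] [ 567.   -282.39  131.24] [ 567.08 -281.62  131.26]
[0.0528, 0.0006, -0.0989] [-0.017, -0.034, 0.003] rows>= 2.7
[-0.1262, 0.0, -0.073] [0.0, 0.0, 0.0] rows>= 3.6
[-0.0176, 0.1488, -0.0094] [-0.18, -0.0, 0.337] rows>= 3.7
[-0.0036, 0.148, -0.0019] [-0.225, -0.0, 0.421] rows>= 3.6
[0.0291, 0.0031, 0.1629] [0.0, -9.167, 0.0] rows>= 7.7
[0.0265, -0.0001, 0.0141] [0.0, 0.0, 0.0] rows>= 0.7
[0.0247, -0.0001, 0.0132] [0.0, 0.0, 0.0] rows>= 0.7
```

Call:
{"api": "carry_out", "payload": {"offset": [[0.01,0,-0.018],[0.022,0,-0.042],[0.037,0,-0.07],[0.053,0,-0.099],[0.053,0,-0.099],[0.053,0,-0.099]], "delta_rot": [[0,0,0],[0,0,0],[0,0,0],[0,0,0],[0,0,0],[0,0,0]], "fingers": [255,255,255,255,255,255]}}

```text
time_s: 20.38
tool_pos: [611.2, 29.5, 309.8]
ee_rot: [[0.88, 0.001, 0.475], [0.001, -1.0, 0.002], [0.475, -0.001, -0.88]]
ft_force: [-0.5, -0.4, -2.6]
opening: 23.0
```

Call:
{"api": "carry_out", "payload": {"offset": [[-0.031,0,-0.018],[-0.063,0,-0.036],[-0.095,0,-0.055],[-0.126,0,-0.073],[-0.126,0,-0.073]], "delta_rot": [[0,0,0],[0,0,0],[0,0,0],[0,0,0],[0,0,0]], "fingers": [255,255,255,255,255]}}

```text
time_s: 20.8
tool_pos: [460.3, 29.7, 310.9]
ee_rot: [[0.882, 0.002, 0.472], [0.001, -1.0, 0.002], [0.472, -0.001, -0.882]]
ft_force: [0.4, -0.0, -1.0]
opening: 22.7
```

Call:
{"api": "carry_out", "payload": {"offset": [[-0.004,0.037,-0.002],[-0.009,0.074,-0.005],[-0.013,0.111,-0.007],[-0.018,0.149,-0.009],[-0.018,0.149,-0.009]], "delta_rot": [[-0.04,0,0.08],[-0.09,0,0.17],[-0.13,0,0.25],[-0.18,0,0.34],[-0.18,0,0.34]], "fingers": [255,255,255,255,255]}}

```text
time_s: 21.22
tool_pos: [442.5, -126.8, 308.3]
ee_rot: [[0.882, -0.05, 0.468], [-0.044, -0.999, -0.023], [0.468, -0.001, -0.884]]
ft_force: [0.1, -0.3, -2.2]
opening: 22.5
```

Call:
{"api": "carry_out", "payload": {"offset": [[-0.001,0.037,0],[-0.002,0.074,-0.001],[-0.003,0.111,-0.001],[-0.004,0.148,-0.002],[-0.004,0.148,-0.002],[-0.004,0.148,-0.002],[-0.004,0.148,-0.002]], "delta_rot": [[-0.06,0,0.1],[-0.11,0,0.21],[-0.17,0,0.32],[-0.22,0,0.42],[-0.22,0,0.42],[-0.22,0,0.42],[-0.22,0,0.42]], "fingers": [255,255,255,255,255,255,255]}}

```text
time_s: 21.8
tool_pos: [434.1, -266.8, 308.6]
ee_rot: [[0.879, -0.089, 0.468], [-0.081, -0.996, -0.037], [0.469, -0.005, -0.883]]
ft_force: [0.5, 0.6, -1.9]
opening: 23.0
```

```bash
python3 - <<'E'
from geo import *
np.set_printoptions(precision=2,suppress=True)
p,R=cur();o=arm.get_obs();print(o["time_s"],p,R[:,2],o["ft_force"],o["opening"])
plan([seat(5,60),seat(5,30),seat(5,2)])
E
```

```text
21.8 [ 434.15 -266.83  308.64] [ 0.47 -0.04 -0.88] [ 0.47  0.61 -1.86] 22.965981248604066
[0.0324, 0.0044, 0.1592] [-0.052, -9.15, 0.004] rows>= 7.7
[0.0265, -0.0001, 0.0141] [0.0, 0.0, 0.0] rows>= 0.7
[0.0247, -0.0001, 0.0132] [0.0, 0.0, 0.0] rows>= 0.7
```

Call:
{"api": "carry_out", "payload": {"offset": [[0.003,0,0.016],[0.006,0.001,0.033],[0.01,0.001,0.05],[0.013,0.002,0.066],[0.016,0.002,0.083],[0.02,0.003,0.1],[0.023,0.003,0.116],[0.026,0.003,0.13]], "delta_rot": [[0,-0.95,0],[0,-1.9,0],[0,-2.85,0],[0,-3.8,0],[0,-4.75,0],[0,-5.7,0],[0,-6.65,0],[-0.04,-7.5,0]], "fingers": [255,255,255,255,255,255,255,255]}}

```text
time_s: 22.47
tool_pos: [519.7, -275.6, 207.8]
ee_rot: [[0.952, -0.086, -0.293], [-0.083, -0.996, 0.023], [-0.294, 0.003, -0.956]]
ft_force: [1.0, -0.5, -1.5]
opening: 22.8
```

Call:
{"api": "carry_out", "payload": {"offset": [[0,0,0],[0,0,0]], "delta_rot": [[0,0,0],[0,0,0]], "fingers": [255,255]}}

```text
time_s: 22.63
tool_pos: [518.4, -274.9, 203.7]
ee_rot: [[0.952, -0.085, -0.295], [-0.081, -0.996, 0.027], [-0.296, -0.002, -0.955]]
ft_force: [-0.3, 0.2, -2.3]
opening: 22.9
```

```bash
python3 - <<'E'
from geo import *
p,R=cur();o=arm.get_obs();print(o["time_s"],p,R[:,2],o["ft_force"],o["opening"])
plan([seat(5,60),seat(5,30)])
E
```

```text
22.6333 [ 518.42297942 -274.86483111  203.74490841] [-0.29477926  0.02677458 -0.95519019] [-0.27953595  0.23372649 -2.32256105] 22.8837895278187
[0.0239, 0.0034, 0.014] [0.002, -1.614, 0.046] rows>= 1.4
[0.0265, -0.0001, 0.0141] [0.0, 0.0, 0.0] rows>= 0.7
```

Call:
{"api": "carry_out", "payload": {"offset": [[0.012,0.002,0.007],[0.024,0.003,0.014],[0.024,0.003,0.014],[0.024,0.003,0.014],[0.024,0.003,0.014]], "delta_rot": [[0,-0.8,0.02],[0,-1.61,0.05],[0,-1.61,0.05],[0,-1.61,0.05],[0,-1.61,0.05]], "fingers": [255,255,255,255,255]}}

```text
time_s: 23.05
tool_pos: [537.4, -282.5, 191.4]
ee_rot: [[0.894, -0.094, -0.439], [-0.086, -0.996, 0.036], [-0.44, 0.005, -0.898]]
ft_force: [0.6, 0.7, -1.0]
opening: 22.6
```

```bash
python3 - <<'E'
from geo import *
from crop import *
p,R=cur();o=arm.get_obs();print(o["time_s"],p,R[:,2],o["ft_force"],o["opening"])
plan([seat(5,60),seat(5,30),seat(5,2)])
for k in("side","top"): snap(k,k+"10")
E
```

```text
23.05 [ 537.37694794 -282.47286652  191.40155436] [-0.43891804  0.03631389 -0.89779299] [ 0.57718594  0.65886292 -0.95480366] 22.601893113561527
[0.0028, -0.0026, 0.0077] [0.031, -0.128, -0.055] rows>= 0.2
[0.0265, -0.0001, 0.0141] [0.0, 0.0, 0.0] rows>= 0.7
[0.0247, -0.0001, 0.0132] [0.0, 0.0, 0.0] rows>= 0.7
```

```bash
python3 - <<'E'
from geo import *
p,R=cur();o=arm.get_obs();print(o["time_s"],p,R[:,2])
plan([seat(5,60),seat(5,30),seat(5,2)])
E
```

```text
23.15 [ 537.60092912 -282.97092917  193.33098313] [-0.43690093  0.03519285 -0.89882092]
[0.0034, -0.0031, 0.0095] [0.04, -0.151, -0.066] rows>= 0.3
[0.0265, -0.0001, 0.0141] [0.0, 0.0, 0.0] rows>= 0.7
[0.0247, -0.0001, 0.0132] [0.0, 0.0, 0.0] rows>= 0.7
```

Call:
{"api": "carry_out", "payload": {"offset": [[0.003,-0.003,0.009],[0.016,-0.003,0.016],[0.03,-0.003,0.023],[0.03,-0.003,0.023],[0.03,-0.003,0.023],[0.03,-0.003,0.023],[0.03,-0.003,0.023]], "delta_rot": [[0,-0.15,-0.05],[0,-0.15,-0.05],[0,-0.15,-0.05],[0,-0.15,-0.05],[0,-0.15,-0.05],[0,-0.15,-0.05],[0,-0.15,-0.05]], "fingers": [255,255,255,255,255,255,255]}}

```text
time_s: 23.73
tool_pos: [553.8, -281.3, 156.0]
ee_rot: [[0.885, -0.089, -0.457], [-0.081, -0.996, 0.039], [-0.458, 0.002, -0.889]]
ft_force: [-0.2, -0.2, -1.8]
opening: 22.9
```

```bash
python3 - <<'E'
from geo import *
p,R=cur();o=arm.get_obs();print(o["time_s"],p,R[:,2],o["ft_force"],o["moment"])
plan([seat(5,30),seat(5,2)])
E
```

```text
23.7333 [ 553.8373202  -281.26892745  156.03323807] [-0.45658779  0.03879738 -0.88883202] [-0.24783759 -0.22161412 -1.76704356] [-0.02789996 -0.34615497  0.02495228]
[-0.0011, 0.0, -0.0024] [0.023, 0.062, -0.006] rows>= 0.1
[0.0247, -0.0001, 0.0132] [0.0, 0.0, 0.0] rows>= 0.7
```

Call:
{"api": "carry_out", "payload": {"offset": [[0.004,0,0.002],[0.008,0,0.004],[0.013,0,0.006],[0.013,0,0.006]], "delta_rot": [[0,0.06,0],[0,0.06,0],[0,0.06,0],[0,0.06,0]], "fingers": [255,255,255,255]}}

```text
time_s: 24.07
tool_pos: [562.5, -281.5, 141.8]
ee_rot: [[0.887, -0.089, -0.454], [-0.08, -0.996, 0.04], [-0.455, 0.001, -0.89]]
ft_force: [0.2, -0.2, -1.8]
opening: 22.7
```

Call:
{"api": "carry_out", "payload": {"offset": [[0.004,0,0.002],[0.008,0,0.004],[0.011,0,0.005],[0.011,0,0.005],[0.011,0,0.005]], "delta_rot": [[0,0,0],[0,0,0],[0,0,0],[0,0,0],[0,0,0]], "fingers": [255,255,255,255,255]}}

```text
time_s: 24.48
tool_pos: [569.5, -282.4, 133.6]
ee_rot: [[0.886, -0.089, -0.454], [-0.08, -0.996, 0.04], [-0.456, 0.001, -0.89]]
ft_force: [-4.6, 0.7, 1.8]
opening: 23.0
```

```bash
python3 - <<'E'
from geo import *
p,R=cur();o=arm.get_obs();print(o["time_s"],p,R[:,2],o["ft_force"],o["moment"])
plan([seat(5,2),seat(5,0)])
q=p+R@TT;print("tip",(q-FOOT)@d,(q-FOOT)@n)
E
```

```text
24.4833 [ 569.45383127 -282.3950881   133.64695853] [-0.4544647   0.03968026 -0.88988051] [-4.58363213  0.69550098  1.76432992] [ 0.20159873  0.75551015 -0.06905291]
[-0.0005, 0.0002, -0.0021] [0.013, 0.04, -0.002] rows>= 0.1
[0.0018, -0.0, 0.0009] [0.0, 0.0, 0.0] rows>= 0.0
tip 3.3631750507102773 1.233078630926216
```

Call:
{"api": "carry_out", "payload": {"offset": [[0,0,0],[0,0,0],[0,0,0],[0,0,0],[0,0,0],[0,0,0]], "delta_rot": [[0,0,0],[0,0,0],[0,0,0],[0,0,0],[0,0,0],[0,0,0]], "fingers": [190,150,120,100,90,90]}}

```text
time_s: 24.98
tool_pos: [570.1, -282.5, 133.6]
ee_rot: [[0.887, -0.089, -0.452], [-0.08, -0.996, 0.039], [-0.454, 0.002, -0.891]]
ft_force: [0.2, 0.1, 0.0]
opening: 55.2
```

Call:
{"api": "carry_out", "payload": {"offset": [[0,0,-0.015],[0,0,-0.035],[0,0,-0.06],[0,0,-0.09],[0,0,-0.12],[0,0,-0.12]], "delta_rot": [[0,0,0],[0,0,0],[0,0,0],[0,0,0],[0,0,0],[0,0,0]], "fingers": [90,90,90,90,90,90]}}

```text
time_s: 25.48
tool_pos: [627.4, -287.7, 247.3]
ee_rot: [[0.891, -0.089, -0.444], [-0.081, -0.996, 0.035], [-0.446, 0.005, -0.895]]
ft_force: [-1.4, 0.3, 1.6]
opening: 55.6
```

```bash
python3 - <<'E'
from sil import *
from fit import W
o=arm.get_obs();print(o["time_s"],o["tool_pos"],o["opening"],o["joint_pos"])
snap("side","side11");snap("top","top11")
a=cv2.imread("pics/side1.png");
for nm in("side8","side10","side11"):
    im=cv2.imread(f"pics/{nm}.png"); 
for p0 in([440.8,-270,36.4,-.07,.611],[439.4,-273.5,43.1,-.07,.545]):
    run({"side":(252,140,30,30)},p0,80)
# lever handle: dark blob in the side view near the unit
im=cv2.imread("pics/side11.png");g=(im[150:215,225:290].max(2)<60).astype(np.uint8)
n_,l,st,ce=cv2.connectedComponentsWithStats(g);print([(s.tolist(),(c+[225,150]).round(1).tolist()) for s,c in zip(st[1:],ce[1:]) if s[4]>20])
for q in("lever_grip","lever_hinge","rod","lever"):
    for k in("side","top"): print(q,k,[(np.round(x["pixel"],1).tolist(),round(x["confidence"],2)) for x in arm.search_frame(q,k)[:4]])
E
```

```text
25.4833 [ 627.42 -287.72  247.33] 55.614739980597044 [-0.43  0.86  0.59 -0.18  2.12  1.17]
side [[22, 31, 126, 114, 5515]]
[ 442.95 -268.6    37.35   -0.06    0.62] 35.317934216374915 cost 0.29247620289477116 model cost 0.3132143315782715
side [[22, 31, 126, 114, 5515]]
[ 442.72 -263.45   39.75   -0.14    0.58] 33.250967329696984 cost 0.29480519480519485 model cost 0.32091653865847414
[([31, 0, 20, 14, 112], [264.5, 155.3]), ([2, 29, 22, 17, 234], [237.4, 186.3]), ([31, 36, 15, 10, 99], [263.4, 190.5]), ([11, 56, 5, 7, 22], [238.3, 209.0])]
lever_grip side [([259.3, 191.0], 0.57)]
lever_grip top [([277.5, 189.3], 0.52)]
lever_hinge side [([224.3, 204.3], 0.77)]
lever_hinge top [([276.6, 190.1], 0.75), ([271.4, 158.9], 0.57)]
rod side [([267.3, 158.4], 0.77), ([223.0, 202.3], 0.73), ([225.1, 164.7], 0.64), ([128.4, 263.8], 0.61)]
rod top [([390.5, 196.7], 0.71), ([197.0, 265.6], 0.57), ([275.3, 186.7], 0.4)]
lever side [([262.3, 186.5], 0.45)]
lever top []
```

```bash
python3 - <<'E'
from crop import *
np.set_printoptions(precision=1,suppress=True)
c={k:snap(k)[0] for k in("side","top")}
T=cv2.imread("pics/top11.png");S=cv2.imread("pics/side11.png")
def blobs(im,x0,y0,w,h,thr):
    g=(im[y0:y0+h,x0:x0+w].max(2)<thr).astype(np.uint8);_,l,st,ce=cv2.connectedComponentsWithStats(g)
    return [((s[:4]+[x0,y0,0,0]).tolist(),int(s[4]),(q+[x0,y0]).round(1).tolist()) for s,q in zip(st[1:],ce[1:]) if s[4]>15]
print("top",blobs(T,262,140,35,65,55));print("side",blobs(S,225,170,60,40,55))
a=np.hstack([tile(S,230,140,66,60,6),tile(T,255,130,60,75,6)[:360]])
b=np.hstack([tile(S,195,155,90,55,4)])
o=np.zeros((360+220,a.shape[1],3),np.uint8);o[:360]=a;o[360:,:360]=b
T0=cv2.imread("pics/top10.png");g=tile(T0,255,130,60,55,4);o[360:,400:640]=g
cv2.imwrite("pics/c10.png",o)
E
```

```text
top [([265, 140, 11, 8], 28, [270.1, 142.5]), ([270, 156, 19, 23], 275, [278.5, 166.0]), ([272, 185, 7, 15], 73, [274.5, 191.8])]
side [([228, 179, 21, 16], 226, [237.5, 186.2]), ([256, 186, 15, 10], 96, [263.3, 190.5])]
```

View pics/c10.png

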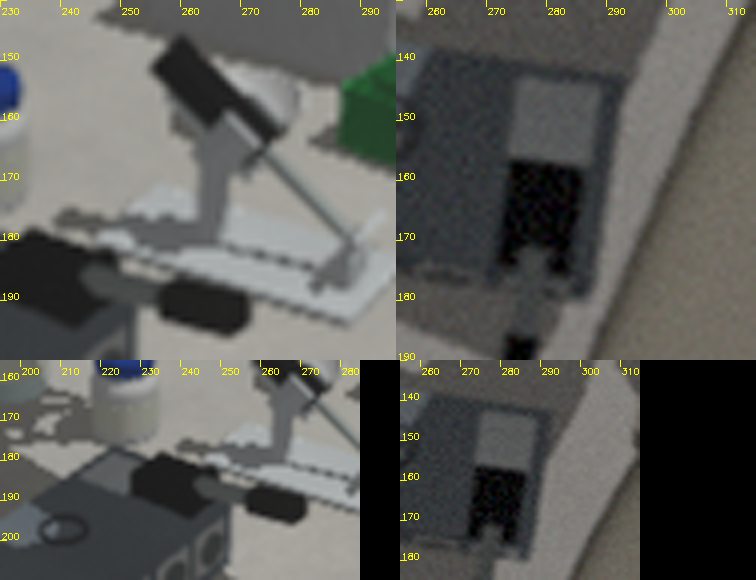

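```bash
cat > lever.py <<'E'
from geo import *
np.set_printoptions(precision=1,suppress=True)
c={k:arm.camera(k) for k in("side","top")}
g,e=tri(c["side"],(263.4,190.7),c["top"],(274.6,191.8));print("grip",g,e)
# upright handle, first pictures: dark blob in side0/top0
yu=-.148; ux=np.array([np.cos(yu),np.sin(yu),0]);H=g+84.4*ux;H[2]=100
print("hinge",H,"rel well in unit frame",ux@(H-[615.1,29.9,100]),np.array([-ux[1],ux[0],0])@(H-[615.1,29.9,100]))
for a in(1.45,0): 
    q=H+85*(-np.sin(a)*ux+np.cos(a)*Z);print(a,q,proj(c["side"],[q]),proj(c["top"],[q]))
E
python3 lever.py
```

```text
grip [456.6 -43.3 108.5] 1.9578846676540214
hinge [540.1 -55.7 100. ] rel well in unit frame -61.54477321274136 -95.71865126171116
1.45 [456.7 -43.3 110.2] [[263.1 190.2]] [[274.7 192. ]]
0 [540.1 -55.7 185. ] [[242.  163.2]] [[278.4 164.6]]
```

```bash
cat >> lever.py <<'E'
from scipy.optimize import least_squares
im=cv2.imread("pics/side0.png");m=(im[150:178,236:254].max(2)<62).astype(np.uint8);_,l,st,ce=cv2.connectedComponentsWithStats(m);k=1+st[1:,4].argmax();print("upright blob",st[k],ce[k]+[236,150])
up=ce[k]+[236,150]
print("on z185:",onz(c["side"],up,185))
def f(p):
    u=np.array([np.cos(p[2]),np.sin(p[2]),0]);h=np.array([p[0],p[1],100.])
    D=h+85*(-np.sin(p[3])*u+np.cos(p[3])*Z);U=h+85*(-np.sin(.015)*u+np.cos(.015)*Z)
    return np.r_[(proj(c["side"],[D])[0]-(263.4,190.7))*2.8,(proj(c["top"],[D])[0]-(274.6,191.8))*3.5,(proj(c["side"],[U])[0]-up)*2.8,(p[2]+.148)*60,(p[3]-1.45)*60]
r=least_squares(f,[540,-56,-.148,1.45]);print(r.x.round(3),r.fun)
E
python3 lever.py
```

```text
grip [456.6 -43.3 108.5] 1.9578846676540214
hinge [540.1 -55.7 100. ] rel well in unit frame -61.54477321274136 -95.71865126171116
1.45 [456.7 -43.3 110.2] [[263.1 190.2]] [[274.7 192. ]]
0 [540.1 -55.7 185. ] [[242.  163.2]] [[278.4 164.6]]
upright blob [  5   8   8  17 104] [244.7 165.5]
on z185: [525.5 -45.4 185. ]
[536.8 -54.9  -0.2   1.4] [ 1.2 -0.8 -1.   3.6 -4.4 -5.2 -0.5 -0.6]
```

```bash
cat >> geo.py <<'E'
HG=np.array([538.5,-55.3,100.]);YU=-.15;ux=np.array([np.cos(YU),np.sin(YU),0])
def lv(a,t=None,r=85):
    t=-10+60*(1.45-a)/1.55 if t is None else t
    return HG+r*(-np.sin(a)*ux+np.cos(a)*Z),tilt(t,YU)
E
python3 - <<'E'
from geo import *
np.set_printoptions(precision=3,suppress=True)
print(cur()[0],lv(1.45)[0])
g,S=lv(1.45)
plan([((560,-200,290),tilt(-15,-.1)),(g+[0,0,90],S),(g+[0,0,2],S)])
E
```

```text
[ 624.305 -287.153  240.507] [455.067 -42.69  110.243]
[-0.0865, -0.081, -0.0116] [0.051, 2.004, 0.09] rows>= 2.9
[-0.0928, -0.146, 0.1178] [0.103, 0.833, 0.466] rows>= 5.1
[0.0153, 0.0, 0.0867] [0.0, 0.0, 0.0] rows>= 2.1
```

Call:
{"api": "carry_out", "payload": {"offset": [[-0.015,-0.01,-0.03],[-0.04,-0.04,-0.03],[-0.065,-0.06,-0.02],[-0.086,-0.081,-0.012],[-0.086,-0.081,-0.012]], "delta_rot": [[0,0.3,0],[0,0.8,0.03],[0,1.4,0.06],[0.05,2,0.09],[0.05,2,0.09]], "fingers": [90,90,90,90,90]}}

```text
time_s: 26.8
tool_pos: [559.0, -198.0, 290.9]
ee_rot: [[0.962, -0.099, -0.254], [-0.096, -0.995, 0.026], [-0.256, -0.0, -0.967]]
ft_force: [-0.2, 0.1, 0.7]
opening: 55.1
```

Call:
{"api": "carry_out", "payload": {"offset": [[-0.016,-0.025,0.02],[-0.032,-0.05,0.04],[-0.047,-0.075,0.06],[-0.063,-0.098,0.08],[-0.078,-0.122,0.1],[-0.093,-0.146,0.118],[-0.093,-0.146,0.118],[-0.093,-0.146,0.118]], "delta_rot": [[0,0.15,0.1],[0,0.3,0.2],[0.05,0.45,0.3],[0.1,0.6,0.4],[0.1,0.83,0.47],[0.1,0.83,0.47],[0.1,0.83,0.47],[0.1,0.83,0.47]], "fingers": [90,90,90,90,90,90,90,90]}}

```text
time_s: 27.47
tool_pos: [454.1, -41.6, 199.6]
ee_rot: [[0.974, -0.148, -0.174], [-0.145, -0.989, 0.026], [-0.176, 0.0, -0.984]]
ft_force: [0.4, 0.3, 0.1]
opening: 55.5
```

Call:
{"api": "carry_out", "payload": {"offset": [[0,0,0],[0,0,0],[0,0,0]], "delta_rot": [[0,0,0],[0,0,0],[0,0,0]], "fingers": [90,90,90]}}

```text
time_s: 27.72
tool_pos: [456.6, -43.7, 201.2]
ee_rot: [[0.974, -0.151, -0.171], [-0.148, -0.989, 0.025], [-0.173, 0.001, -0.985]]
ft_force: [-0.2, -0.5, 0.4]
opening: 55.7
```

```bash
python3 - <<'E'
from geo import *
np.set_printoptions(precision=3,suppress=True)
g,S=lv(1.45);o=arm.get_obs();p,R=cur();print(o["time_s"],p,R[:,2],g)
plan([(g+[0,0,2],S)])
E
```

```text
27.7167 [456.584 -43.673 201.238] [-0.171  0.025 -0.985] [455.067 -42.69  110.243]
[0.0137, -0.0008, 0.0879] [0.005, -0.009, -0.012] rows>= 2.2
```

Call:
{"api": "carry_out", "payload": {"offset": [[0.005,0,0.03],[0.01,0,0.06],[0.014,0,0.086],[0.014,0,0.086],[0.014,0,0.086],[0.014,0,0.086]], "delta_rot": [[0,0,0],[0,0,0],[0,0,0],[0,0,0],[0,0,0],[0,0,0]], "fingers": [90,90,90,90,90,90]}}

```text
time_s: 28.22
tool_pos: [455.4, -43.2, 114.8]
ee_rot: [[0.974, -0.15, -0.171], [-0.148, -0.989, 0.025], [-0.173, 0.001, -0.985]]
ft_force: [0.2, 0.8, 0.3]
opening: 55.2
```

Call:
{"api": "carry_out", "payload": {"offset": [[0,0,0],[0,0,0],[0,0,0],[0,0,0],[0,0,0],[0,0,0]], "delta_rot": [[0,0,0],[0,0,0],[0,0,0],[0,0,0],[0,0,0],[0,0,0]], "fingers": [130,180,255,255,255,255]}}

```text
time_s: 28.72
tool_pos: [455.4, -43.6, 115.1]
ee_rot: [[0.974, -0.15, -0.17], [-0.148, -0.989, 0.024], [-0.171, 0.002, -0.985]]
ft_force: [-1.1, -4.4, 6.5]
opening: 20.5
```

```bash
python3 - <<'E'
from geo import *
np.set_printoptions(precision=3,suppress=True)
o=arm.get_obs();p,R=cur();print(o["time_s"],p,R[:,2],o["ft_force"],o["opening"],lv(1.45)[0],o["joint_pos"])
# one call: rows relative to the present pose
for a in(1.25,1.05,.85,.65,.45,.25,.1,-.03,-.14,-.2):
    q,S=lv(a);q0,S0=lv(1.45)
    print(a,np.round(S0.T@(q-q0)/1000,3).tolist(),np.round(Ro.from_matrix(S0.T@S).as_rotvec(degrees=True)/6,2).tolist())
E
```

```text
28.7167 [455.43  -43.626 115.134] [-0.17   0.024 -0.985] [-1.092 -4.399  6.549] 20.51471183692701 [455.067 -42.69  110.243] [-0.2    0.017  1.862 -0.01   1.435  1.524]
1.25 [0.001, 0.0, -0.017] [-0.0, 1.29, -0.0]
1.05 [0.005, 0.0, -0.033] [0.0, 2.58, 0.0]
0.85 [0.012, 0.0, -0.049] [-0.0, 3.87, -0.0]
0.65 [0.022, 0.0, -0.062] [-0.0, 5.16, 0.0]
0.45 [0.035, 0.0, -0.074] [-0.0, 6.45, 0.0]
0.25 [0.05, 0.0, -0.082] [-0.0, 7.74, 0.0]
0.1 [0.062, -0.0, -0.086] [0.0, 8.71, 0.0]
-0.03 [0.073, -0.0, -0.089] [-0.0, 9.55, 0.0]
-0.14 [0.082, -0.0, -0.09] [0.0, 10.26, 0.0]
-0.2 [0.087, -0.0, -0.09] [-0.0, 10.65, -0.0]
```

Call:
{"api": "carry_out", "payload": {"offset": [[0,0,-0.013],[0.003,0,-0.025],[0.007,0,-0.037],[0.012,0,-0.049],[0.019,0,-0.059],[0.028,0,-0.068],[0.038,0,-0.076],[0.05,0,-0.082]], "delta_rot": [[0,0.97,0],[0,1.94,0],[0,2.9,0],[0,3.87,0],[0,4.84,0],[0,5.8,0],[0,6.77,0],[0,7.74,0]], "fingers": [255,255,255,255,255,255,255,255]}}

```text
time_s: 29.38
tool_pos: [516.9, -52.8, 186.0]
ee_rot: [[0.793, -0.15, 0.59], [-0.12, -0.989, -0.091], [0.597, 0.002, -0.802]]
ft_force: [1.0, 0.1, 0.7]
opening: 10.1
```

Call:
{"api": "carry_out", "payload": {"offset": [[0,0,0],[0,0,0],[0,0,0]], "delta_rot": [[0,0,0],[0,0,0],[0,0,0]], "fingers": [255,255,255]}}

```text
time_s: 29.63
tool_pos: [517.3, -52.1, 186.5]
ee_rot: [[0.796, -0.15, 0.586], [-0.12, -0.989, -0.089], [0.593, 0.001, -0.805]]
ft_force: [-0.8, 0.0, 0.5]
opening: -0.1
```

```bash
cat > lev2.py <<'E'
from geo import *
np.set_printoptions(precision=3,suppress=True)
o=arm.get_obs();p,R=cur();v=p-HG;print(o["time_s"],p,R[:,2],o["ft_force"],o["moment"],o["opening"],"r",np.hypot(v@ux,v[2]),"a",np.arctan2(-v@ux,v[2]),o["joint_pos"])
E
python3 - <<'E'
import lev2
from lev2 import *
for a in(.1,-.03,-.1,-.16,-.22): plan([(lv(a)[0],R)])
E
```

```text
29.6333 [517.262 -52.131 186.493] [ 0.586 -0.089 -0.805] [-0.804  0.009  0.517] [0.076 0.29  0.035] -0.09339227166654769 r 89.1189499408504 a 0.24334401118204338 [-0.232 -0.678  2.386  0.066  0.803  1.459]
[0.0093, -0.0, 0.0092] [0.0, 0.0, 0.0] rows>= 0.3
[0.0184, -0.0, 0.0155] [0.0, 0.0, 0.0] rows>= 0.6
[0.023, -0.0, 0.0193] [0.0, 0.0, 0.0] rows>= 0.7
[0.0267, -0.0, 0.0228] [0.0, 0.0, 0.0] rows>= 0.9
[0.0301, -0.0, 0.0266] [0.0, 0.0, 0.0] rows>= 1.0
```

```bash
cat >> geo.py <<'E'
def lv2(a,r=85,dz=6):
    S=tilt(-35+65*(1.45-a)/1.55,YU); return HG+r*(-np.sin(a)*ux+np.cos(a)*Z)+dz*S[:,2],S
E
python3 - <<'E'
from geo import *
from lev import lev; lev()
g,S=lv2(1.45);z=S[:,2];print(g,z,g-90*z)
plan([(g-90*z+[0,0,20],S),(g-90*z,S),(g,S)])
E
```

```text
29.6333 [517.3 -52.1 186.5] [-0.8  0.   0.5] -0.09339227166654769
lever_grip [([258.7, 191.5], 0.7), ([303.4, 159.9], 0.33)] dark px in upright handle box: 14 of 56
[451.66408424 -42.17603494 105.32782313] [-0.56713579  0.08571419 -0.81915204] [502.70630546 -49.89031217 179.05150712]
[-0.0047, -0.0, -0.0192] [0.006, -11.895, -0.0] rows>= 10.1
[0.0115, 0.0, 0.0164] [0.0, 0.0, 0.0] rows>= 0.5
[0.0, 0.0, 0.09] [0.0, 0.0, 0.0] rows>= 2.2
```

Call:
{"api": "carry_out", "payload": {"offset": [[-0.003,0,-0.012],[-0.005,0,-0.02],[-0.005,0,-0.02],[-0.005,0,-0.02],[-0.005,0,-0.02],[-0.005,0,-0.02],[-0.005,0,-0.02]], "delta_rot": [[0,-0.85,0],[0,-1.7,0],[0,-2.55,0],[0,-3.4,0],[0,-4.3,0],[0,-5.1,0],[0,-6,0]], "fingers": [110,110,110,110,110,110,110]}}

```text
time_s: 30.37
tool_pos: [502.3, -49.8, 199.2]
ee_rot: [[0.989, -0.15, 0.003], [-0.15, -0.989, -0.001], [0.003, 0.001, -1.0]]
ft_force: [0.8, -0.6, 0.9]
opening: 48.5
```

Call:
{"api": "carry_out", "payload": {"offset": [[0,0,0],[0,0,0],[0,0,0],[0,0,0],[0,0,0],[0,0,0],[0,0,0],[0,0,0]], "delta_rot": [[0,-0.85,0],[0,-1.7,0],[0,-2.55,0],[0,-3.4,0],[0,-4.3,0],[0,-5.1,0],[0,-5.9,0],[0,-5.9,0]], "fingers": [110,110,110,110,110,110,110,110]}}

```text
time_s: 31.03
tool_pos: [500.9, -49.7, 193.8]
ee_rot: [[0.803, -0.15, -0.578], [-0.122, -0.989, 0.087], [-0.584, 0.0, -0.812]]
ft_force: [-0.3, 0.4, -2.3]
opening: 48.5
```

Call:
{"api": "carry_out", "payload": {"offset": [[0,0,0],[0,0,0],[0,0,0]], "delta_rot": [[0,0,0],[0,0,0],[0,0,0]], "fingers": [110,110,110]}}

```text
time_s: 31.28
tool_pos: [501.8, -49.8, 199.6]
ee_rot: [[0.812, -0.15, -0.564], [-0.123, -0.989, 0.085], [-0.57, 0.001, -0.821]]
ft_force: [-0.6, -0.0, 0.1]
opening: 48.3
```

```bash
python3 - <<'E'
import lev2
from lev2 import *
g,S=lv2(1.45);z=S[:,2]
plan([(g-50*z,S),(g,S)])
E
```

```text
31.2833 [501.779 -49.759 199.57 ] [-0.564  0.085 -0.821] [-0.571 -0.026  0.105] [-0.118 -0.283 -0.007] 48.305449266105256 r 106.27017929785546 a 0.35698741820462504 [-0.186  0.474  1.275 -0.023  1.999  1.532]
[0.0123, -0.0, 0.0563] [0.004, -0.037, -0.005] rows>= 1.4
[0.0, -0.0, 0.05] [0.0, 0.0, 0.0] rows>= 1.2
```

Call:
{"api": "carry_out", "payload": {"offset": [[0.012,0,0.03],[0.012,0,0.056],[0.012,0,0.082],[0.012,0,0.106],[0.012,0,0.106],[0.012,0,0.106],[0.012,0,0.106]], "delta_rot": [[0,0,0],[0,0,0],[0,0,0],[0,0,0],[0,0,0],[0,0,0],[0,0,0]], "fingers": [110,110,110,110,110,110,110]}}

```text
time_s: 31.87
tool_pos: [452.5, -42.4, 106.9]
ee_rot: [[0.812, -0.15, -0.564], [-0.123, -0.989, 0.085], [-0.57, 0.001, -0.822]]
ft_force: [1.4, -1.5, 1.2]
opening: 48.9
```

```bash
python3 - <<'E'
import lev2
from lev2 import *
g,S=lv2(1.45);plan([(g,S)])
from lev import lev; lev()
E
```

```text
31.8667 [452.501 -42.429 106.913] [-0.564  0.085 -0.822] [ 1.405 -1.496  1.159] [-0.042 -0.25  -0.061] 48.90764715809857 r 87.23076691537075 a 1.4914687590891949 [-0.189  0.442  1.496 -0.023  1.809  1.534]
[0.0002, -0.0001, 0.0018] [0.004, -0.041, -0.006] rows>= 0.0
31.8667 [452.5 -42.4 106.9] [ 1.4 -1.5  1.2] 48.90764715809857
lever_grip [] dark px in upright handle box: 56 of 56
```

Call:
{"api": "carry_out", "payload": {"offset": [[0,0,0.004],[0,0,0.004],[0,0,0.004],[0,0,0.004],[0,0,0.004],[0,0,0.004],[0,0,0.004],[0,0,0.004]], "delta_rot": [[0,0,0],[0,0,0],[0,0,0],[0,0,0],[0,0,0],[0,0,0],[0,0,0],[0,0,0]], "fingers": [110,140,180,255,255,255,255,255]}}

```text
time_s: 32.68
tool_pos: [448.6, -42.7, 101.5]
ee_rot: [[0.81, -0.151, -0.567], [-0.124, -0.989, 0.085], [-0.574, 0.002, -0.819]]
ft_force: [-0.7, -5.2, 2.1]
opening: 21.1
```

```bash
python3 - <<'E'
import lev2
from lev2 import *
q0,S0=lv2(1.45,dz=8)
for a in(1.3,1.15,1.0,.85,.7,.55,.4,.25):
    q,S=lv2(a,dz=8); print(a,np.round(S0.T@(q-q0)/1000,3).tolist(),np.round(Ro.from_matrix(S0.T@S).as_rotvec(degrees=True)/6,2).tolist())
E
```

```text
32.6833 [448.624 -42.675 101.472] [-0.567  0.085 -0.819] [-0.686 -5.171  2.071] [-0.476 -0.063 -0.263] 21.109867736952303 r 90.7651158496101 a 1.554573157225677 [-0.19   0.444  1.507 -0.025  1.801  1.534]
1.3 [-0.004, -0.0, -0.012] [0.0, 1.05, -0.0]
1.15 [-0.007, 0.0, -0.024] [-0.0, 2.1, -0.0]
1.0 [-0.007, 0.0, -0.037] [0.0, 3.15, -0.0]
0.85 [-0.006, -0.0, -0.05] [0.0, 4.19, 0.0]
0.7 [-0.003, -0.0, -0.063] [0.0, 5.24, -0.0]
0.55 [0.002, -0.0, -0.076] [0.0, 6.29, -0.0]
0.4 [0.009, 0.0, -0.087] [0.0, 7.34, -0.0]
0.25 [0.017, -0.0, -0.098] [0.0, 8.39, -0.0]
```

Call:
{"api": "carry_out", "payload": {"offset": [[-0.002,0,-0.006],[-0.004,0,-0.012],[-0.006,0,-0.018],[-0.007,0,-0.024],[-0.007,0,-0.031],[-0.007,0,-0.037],[-0.007,0,-0.044],[-0.006,0,-0.05]], "delta_rot": [[0,0.52,0],[0,1.05,0],[0,1.58,0],[0,2.1,0],[0,2.63,0],[0,3.15,0],[0,3.67,0],[0,4.19,0]], "fingers": [255,255,255,255,255,255,255,255]}}

```text
time_s: 33.35
tool_pos: [469.7, -46.1, 144.2]
ee_rot: [[0.973, -0.151, -0.173], [-0.149, -0.989, 0.024], [-0.175, 0.002, -0.985]]
ft_force: [-6.5, -5.1, -9.0]
opening: 21.3
```

```bash
python3 - <<'E'
import lev2
from lev2 import *
q0,S0=lv2(.85,dz=8)
for a in(.7,.55,.4,.25,.1,-.03,-.1,-.16):
    q,S=lv2(a,dz=8); print(a,np.round(S0.T@(q-q0)/1000,3).tolist(),np.round(Ro.from_matrix(S0.T@S).as_rotvec(degrees=True)/6,2).tolist())
plan([lv2(.85,dz=8)])
E
```

```text
33.35 [469.742 -46.148 144.197] [-0.173  0.024 -0.985] [-6.549 -5.06  -8.971] [-1.05   1.165 -0.447] 21.27688160575116 r 82.23964824008158 a 1.003423255382187 [-0.199  0.028  1.795 -0.011  1.495  1.526]
0.7 [0.008, -0.0, -0.01] [0.0, 1.05, -0.0]
0.55 [0.018, 0.0, -0.02] [0.0, 2.1, -0.0]
0.4 [0.029, 0.0, -0.028] [0.0, 3.15, -0.0]
0.25 [0.041, 0.0, -0.034] [0.0, 4.19, -0.0]
0.1 [0.054, -0.0, -0.039] [0.0, 5.24, -0.0]
-0.03 [0.065, 0.0, -0.041] [0.0, 6.15, -0.0]
-0.1 [0.072, 0.0, -0.042] [0.0, 6.64, -0.0]
-0.16 [0.077, -0.0, -0.043] [0.0, 7.06, -0.0]
[0.0034, -0.0012, -0.0047] [0.021, 0.038, -0.017] rows>= 0.1
```

Call:
{"api": "carry_out", "payload": {"offset": [[0.005,0,-0.006],[0.01,0,-0.013],[0.017,0,-0.019],[0.024,0,-0.024],[0.031,0,-0.029],[0.038,0,-0.033],[0.046,0,-0.036],[0.054,0,-0.039]], "delta_rot": [[0,0.65,0],[0,1.31,0],[0,1.97,0],[0,2.62,0],[0,3.28,0],[0,3.93,0],[0,4.59,0],[0,5.24,0]], "fingers": [255,255,255,255,255,255,255,255]}}

```text
time_s: 34.02
tool_pos: [527.8, -56.0, 172.1]
ee_rot: [[0.922, -0.151, 0.357], [-0.139, -0.989, -0.059], [0.362, 0.005, -0.932]]
ft_force: [-20.8, -10.5, 0.4]
opening: 20.8
```

```bash
python3 - <<'E'
import lev2
from lev2 import *
q0,S0=lv2(.1,dz=8)
for a in(-.03,-.1,-.16,-.2):
    q,S=lv2(a,dz=8); print(a,np.round(S0.T@(q-q0)/1000,3).tolist(),np.round(Ro.from_matrix(S0.T@S).as_rotvec(degrees=True)/6,2).tolist())
plan([lv2(.1,dz=8)])
from lev import lev; lev()
E
```

```text
34.0167 [527.787 -55.982 172.103] [ 0.357 -0.059 -0.932] [-20.844 -10.488   0.431] [-1.82   3.932 -0.998] 20.750847253336996 r 72.86219027307938 a 0.14447898432879092 [-0.215 -0.364  2.123  0.022  1.013  1.498]
-0.03 [0.011, 0.0, 0.004] [-0.0, 0.91, -0.0]
-0.1 [0.017, 0.0, 0.006] [-0.0, 1.4, -0.0]
-0.16 [0.022, -0.0, 0.009] [0.0, 1.82, -0.0]
-0.2 [0.025, -0.0, 0.01] [-0.0, 2.1, -0.0]
[0.0064, -0.0023, -0.0029] [0.045, 0.067, 0.005] rows>= 0.2
34.0167 [527.8 -56.  172.1] [-20.8 -10.5   0.4] 20.750847253336996
lever_grip [([246.7, 172.1], 0.55)] dark px in upright handle box: 48 of 56
```

Call:
{"api": "carry_out", "payload": {"offset": [[0.004,0,0.001],[0.008,0,0.003],[0.012,0,0.004],[0.016,0,0.006],[0.02,0,0.008],[0.02,0,0.008]], "delta_rot": [[0,0.3,0],[0,0.6,0],[0,0.9,0],[0,1.2,0],[0,1.5,0],[0,1.5,0]], "fingers": [255,255,255,255,255,255]}}

```text
time_s: 34.67
tool_pos: [552.3, -59.9, 174.9]
ee_rot: [[0.851, -0.151, 0.504], [-0.128, -0.989, -0.081], [0.51, 0.005, -0.86]]
ft_force: [-4.8, -15.2, 2.3]
opening: 19.6
```

```bash
cat > lev3.py <<'E'
import lev2
from lev2 import *
im=snap("side")[1]
def blob(im):
    m=(im[146:180,232:262].max(2)<62).astype(np.uint8);_,l,st,ce=cv2.connectedComponentsWithStats(m);k=1+st[1:,4].argmax();return st[k].tolist(),(ce[k]+[232,146]).round(1).tolist()
print("blob now",blob(im),"at start",blob(cv2.imread("pics/side0.png")))
E
python3 lev3.py
```

```text
34.6667 [552.327 -59.941 174.944] [ 0.504 -0.081 -0.86 ] [ -4.844 -15.247   2.318] [-1.94   0.941 -1.034] 19.592612180089844 r 76.30810589114083 a -0.1893804820524896 [-0.22  -0.432  2.215  0.042  0.825  1.481]
blob now ([2, 0, 28, 28, 422], [246.3, 157.1]) at start ([9, 12, 8, 17, 104], [244.7, 165.5])
```

Call:
{"api": "carry_out", "payload": {"offset": [[0.002,0,0.001],[0.004,0,0.002],[0.005,0,0.003],[0.005,0,0.003]], "delta_rot": [[0,0,0],[0,0,0],[0,0,0],[0,0,0]], "fingers": [255,255,255,255]}}

```text
time_s: 35.05
tool_pos: [557.7, -60.8, 174.6]
ee_rot: [[0.852, -0.151, 0.501], [-0.128, -0.988, -0.081], [0.507, 0.005, -0.862]]
ft_force: [-8.2, -15.4, 3.6]
opening: 19.4
```

```bash
python3 -c "import lev2"
```

```text
35.05 [557.703 -60.848 174.573] [ 0.501 -0.081 -0.862] [ -8.164 -15.427   3.577] [-1.936  1.278 -1.104] 19.415145979557863 r 77.16074735757542 a -0.2597281843569631 [-0.219 -0.41   2.199  0.041  0.822  1.483]
```

Call:
{"api": "carry_out", "payload": {"offset": [[0,0,0],[0,0,0],[0,0,0],[0,0,0]], "delta_rot": [[0,0,0],[0,0,0],[0,0,0],[0,0,0]], "fingers": [200,150,110,110]}}

```text
time_s: 35.38
tool_pos: [558.4, -58.2, 174.8]
ee_rot: [[0.851, -0.15, 0.503], [-0.129, -0.989, -0.076], [0.509, 0.0, -0.861]]
ft_force: [-0.3, 0.4, -0.1]
opening: 48.3
```

```bash
python3 - <<'E'
import lev3
from lev2 import *
snap("side","side12")
im=cv2.imread("pics/side12.png").max(2)
print((im[150:200:2,228:268:1]<62).astype(int).tolist().__len__())
for r in range(148,202,2): print(r,"".join("#" if v<55 else ("+" if v<85 else ".") for v in im[r,225:275]))
E
```

```text
35.3833 [558.383 -58.235 174.772] [ 0.503 -0.076 -0.861] [-0.328  0.44  -0.082] [ 0.037  0.228 -0.029] 48.258503368686036 r 77.42599939523451 a -0.26258437224215214 [-0.216 -0.41   2.199  0.046  0.821  1.483]
blob now ([0, 0, 30, 28, 464], [244.7, 156.9]) at start ([9, 12, 8, 17, 104], [244.7, 165.5])
25
148 ...............+######################++..........
150 ..............#########################+..........
152 ..........####################+##########+........
154 ........+####################....##########+......
156 .......+#################+........+###########+...
158 +.....+#################............+#####++####+.
160 .....+##################..............+##+....####
162 .....+##################........................##
164 ......+#######++########.........................+
166 .....+######+...+#######......................++..
168 ....+#####+.....#######+..........................
170 ......##++......#######+..........................
172 .................#####............................
174 ..................++++............................
176 .................++++.............................
178 ..........++......+++.............................
180 ......+#########++++..............................
182 ...+#############+++.+##+.........................
184 ..+##############+++.+##+.........................
186 ..+################++####.........................
188 +++######################.........................
190 ++++++#################++.........................
192 +++++++++++#########++............................
194 +++++++++++++++####+..............................
196 ++++++++++++++++++++..............................
198 +++++++++++++++++++...............................
200 ++++++++++++++++++....+++.........................
```

Call:
{"api": "carry_out", "payload": {"offset": [[0,0,-0.015],[0,0,-0.03],[0,0,-0.05],[0,0,-0.08],[0,0,-0.11],[0,0,-0.14],[0,0,-0.14]], "delta_rot": [[0,0,0],[0,0,0],[0,0,0],[0,0,0],[0,0,0],[0,0,0],[0,0,0]], "fingers": [110,110,110,110,110,110,110]}}

```text
time_s: 36.07
tool_pos: [488.7, -47.5, 303.0]
ee_rot: [[0.847, -0.149, 0.511], [-0.127, -0.989, -0.078], [0.517, 0.001, -0.856]]
ft_force: [0.8, -1.2, 0.5]
opening: 48.3
```

Call:
{"api": "carry_out", "payload": {"offset": [[-0.02,0,-0.02],[-0.04,0,-0.04],[-0.04,0,-0.04],[-0.04,0,-0.04],[-0.04,0,-0.04],[-0.04,0,-0.04]], "delta_rot": [[0,0,0],[0,0,0],[0,0,0],[0,0,0],[0,0,0],[0,0,0]], "fingers": [110,110,110,110,110,110]}}

```text
time_s: 36.57
tool_pos: [444.3, -39.9, 310.6]
ee_rot: [[0.855, -0.15, 0.496], [-0.129, -0.989, -0.076], [0.502, 0.001, -0.865]]
ft_force: [-0.3, 0.0, -1.4]
opening: 48.2
```

```bash
python3 - <<'E'
import lev3
from lev2 import *
c,im=snap("side","side13");ct,_=snap("top","top13")
a=cv2.imread("pics/side0.png").max(2);b=im.max(2)
for r in range(154,190,3): print(r,"".join("#" if v<62 else "." for v in a[r,232:256])," ","".join("#" if v<62 else "." for v in b[r,232:256]))
# rod handle: compare with first placement (after release pictures not saved as raw) and bystanders with the start
def D(n1,n2): 
    x=cv2.absdiff(cv2.GaussianBlur(cv2.imread(n1),(0,0),1),cv2.GaussianBlur(cv2.imread(n2),(0,0),1)).max(2); return x
for q in("beaker","jar","small_bottle","cylinder","tip_box","weigh_dish","forceps","rod","lever_grip"):
    print(q,[(k,[(np.round(x["pixel"],1).tolist(),round(x["confidence"],2)) for x in arm.search_frame(q,k)[:2]]) for k in("side","top")])
x=np.array([(b[r,252:282]<80).sum() for r in range(140,170)]);ys,xs=np.where(b[140:170,252:282]<80);print("rod handle blob",xs.min()+252,xs.max()+252,ys.min()+140,ys.max()+140,len(xs))
s=cv2.imread("pics/side11.png").max(2);ys,xs=np.where(s[140:170,252:282]<80);print("at release   ",xs.min()+252,xs.max()+252,ys.min()+140,ys.max()+140,len(xs))
E
```

```text
36.5667 [444.347 -39.92  310.611] [ 0.496 -0.076 -0.865] [-0.306  0.008 -1.382] [ 0.006  0.272 -0.023] 48.20725370678691 r 231.2079481280504 a 0.4252945823208512 [-0.239 -0.892  2.236  0.045  1.274  1.481]
blob now ([9, 12, 8, 16, 104], [244.6, 165.5]) at start ([9, 12, 8, 17, 104], [244.7, 165.5])
154 ........................   ........................
157 ........................   ........................
160 ..........#######.......   ..........#######.......
163 ..........#######.......   ..........#######.......
166 ..........#######.......   ..........#######.......
169 .........#######........   .........#######........
172 ..........#####.........   ..........#####.........
175 ........................   ........................
178 ........................   ........................
181 ##########..............   ##########..............
184 ##########.....###......   ##########....####......
187 ##################......   ##################......
beaker [('side', [([143.1, 235.3], 0.67)]), ('top', [([185.2, 127.0], 0.58)])]
jar [('side', [([224.1, 163.9], 0.92)]), ('top', [([331.0, 126.3], 0.86)])]
small_bottle [('side', [([187.2, 334.0], 0.62), ([268.4, 179.1], 0.22)]), ('top', [([129.3, 207.7], 0.62)])]
cylinder [('side', [([129.1, 264.8], 0.73)]), ('top', [([145.9, 150.9], 0.89)])]
tip_box [('side', [([304.6, 160.0], 0.93)]), ('top', [([389.4, 197.4], 0.93)])]
weigh_dish [('side', [([273.2, 155.8], 0.38)]), ('top', [([379.9, 161.0], 0.74), ([335.1, 182.3], 0.59)])]
forceps [('side', [([252.6, 237.7], 0.73)]), ('top', [([239.8, 192.9], 0.43)])]
rod [('side', [([284.2, 217.2], 0.76), ([262.9, 156.9], 0.73)]), ('top', [([336.2, 167.1], 0.81), ([197.2, 265.4], 0.58)])]
lever_grip [('side', [([243.7, 169.8], 0.7)]), ('top', [([334.3, 181.8], 0.59)])]
rod handle blob 255 276 140 167 181
at release    255 276 145 167 163
```

```bash
python3 - <<'E'
from sil import *
for p0 in([440.8,-269,36.4,-.09,.611],[442,-272,42,-.07,.55]):
    q=run({"side":(252,144,28,26),"top":(328,152,22,32)},p0,70)
t=cv2.imread("pics/top13.png").max(2)
for r in range(150,206,2): print(r,"".join("#" if v<55 else ("+" if v<95 else ".") for v in t[r,318:354]))
E
```

```text
side [[23, 10, 124, 108, 4928]]
top [[45, 14, 58, 149, 6237]]
[ 443.83 -268.32   37.33   -0.09    0.61] 34.84735398726285 cost 0.5030968380186306 model cost 0.5569317006141953
side [[23, 10, 123, 108, 4932]]
top [[44, 14, 59, 150, 6245]]
[ 441.25 -269.42   40.02   -0.07    0.59] 33.58532927365772 cost 0.5138412300500287 model cost 0.5826358811791704
150 ..........++++++....................
152 ..........++++++....................
154 ..........++++++....+++++++.........
156 ...........++++++...+######+........
158 ............++++....######+.........
160 ...........++++++..+######+.........
162 ........+++++++++++#######+.........
164 ........+++++++++++#######..........
166 ........+++++++++++######+..........
168 ........++++++++.+#######+..........
170 ............++++++#######+..........
172 .............++..+#######+..........
174 ..............+..+######+...........
176 .................+######+...........
178 ..................+#####............
180 ....................................
182 ....................................
184 ..............++....................
186 ..............++....................
188 ..............++....................
190 ...............+....................
192 ...............++...................
194 .............++++...................
196 ..........+++...+..++...............
198 ...........+++++++++++..............
200 ....................................
202 ....................................
204 ....................................
```

```bash
python3 -c "
from station import arm
o=arm.get_obs();print(o['time_s'],o['ft_force'],o['tool_pos']);print(arm.finish_job())"
```

```text
37.8167 [0.04750011 0.95497415 0.51252564] [444.01408815 -39.97123303 310.56085558]
the job is handed in; nothing more can be done
None
```

The trip test is done and handed in at 37.8 s of the 72 s. I laid the small black rod in the rest and let go. I then took it again by the handle's end and pushed the button with about 8 N until the lever dropped. After that I put the rod back in the rest and lifted the lever until it latched.

**Last checks:**
- **Lever:** in the side picture its handle matches the starting picture pixel for pixel, with the gripper open and well clear (TCP 310 mm high, force about 0).
- **Rod:** it fits the rest at about 35° with the prod at the foot plate. One fit puts the tip about 3 mm up the slope and another at 0, which is within my measuring error, so I can't be sure it touches the plate.
- **Other things on the bench:** those found in both cameras were where they started, within a few pixels. The weighing dish was found reliably only from the top camera, and there its detected centre lay about 4 pixels from the start. I did not go near it.

**Failed or disagreed:**
- **Lever grip:** the first grip was too shallow and the handle slipped out, so the lever fell back. A deeper second grip worked.
- **Slope after the first placing:** my estimates ranged from 31° to 37°. Most silhouette fits and the later picture agreed with 35°.

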